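# Lay out the cooling and power parts on the boards

## Task

Dry-fit the loose parts on the bench: set the large heat sink flat and square on the big metal chip of the processor board and the fan flat and square on top of that heat sink; stand the tall capacitor upright in the empty middle of the ring of short ones in the round holder; and stand the transformer on its foot midway between the two terminal blocks of the terminal board, inside the white outline with its long side parallel to them. Leave the small heat sink and the screwdriver where they lie, and let go of everything.

Things in the scene. Friction and masses are not known exactly. Their poses are not given: they have to be found in the camera images.
- heat_sink: Large finned heat sink: a bare aluminium block 50 x 50 mm and 30 mm tall, ten thin upright fins (along its x) on a base, about 0.15 kg, loose, standing on its base on the bench. Origin: centre of its underside; z up. May be gripped across either pair of sides. The top of the fins is a flat seat.
- fan: Square black cooling fan, 50 x 50 mm and 20 mm thick, a dark seven-bladed wheel with a small bright hub disc in a square frame, about 0.06 kg, loose, lying flat on the bench with the wheel upwards. Origin: centre of its underside; x and y along the frame's sides, z up.
- capacitor: Tall electrolytic capacitor: an upright black cylinder, 30 mm diameter, 65 mm tall, with an aluminium top, about 0.07 kg, loose, standing on the bench. Origin: centre of its underside; z is its axis, up.
- transformer: Small transformer: a block 50 mm long (x), 32 mm wide (y) and 45 mm tall, dark steel core with a copper winding bulging at the two long sides, about 0.25 kg, loose, standing on its 50 x 32 mm black foot. It may be gripped as a solid 50 x 32 x 45 mm block. Origin: centre of its underside; z up.
- processor_board: Green processor board, fixed, 116 x 104 mm, on brass standoffs, its top face 8 mm above the bench. It carries one big bare-metal square chip, 40 x 40 mm, whose flat top is 14 mm above the bench, with small flat black chips (2 mm high) around it and one white connector strip (12 x 70 x 8 mm) along the +x edge, 55 mm from the chip's centre. Origin: on the bench straight below the centre of the big chip; x and y along the chip's sides, z up.
- terminal_board: Green terminal board, fixed, 110 mm (x) by 118 mm (y), on brass standoffs, its top face 8 mm above the bench. Two parallel grey terminal blocks stand on it, each 70 mm long (along x), 12 mm wide and 14 mm high (tops 22 mm above the bench), centred at y = -41 and +41 mm, leaving a 70 mm wide flat space between them with a thin white 50 x 32 mm outline printed in its middle. Origin: on the bench below the middle of that space; z up.
- round_holder: Round holder, fixed: a shallow white cup, 106 mm outside diameter, rim 14 mm high, floor 4 mm above the bench. Six short black capacitors (26 mm diameter, tops 26 mm above the bench) are fixed in it in a ring of 34 mm radius, a hexagonal pattern whose middle place is empty: 42 mm free diameter there. Origin: on the bench at the centre of the cup; z up.
- small_heat_sink: Bystander: small finned aluminium heat sink, 22 x 22 x 12 mm, loose, among the parts. Stays where it is. Origin: centre of its underside.
- screwdriver: Bystander: screwdriver 150 mm long, lying loose roughly along x between two of the fixed targets. Stays where it is. Origin: under its middle.

How it is judged:
By the outcome, as a careful person would: the job done as asked, in the order asked, and still so for the second after the job is handed in, with the robot touching nothing.
It also fails if it takes over 112 s, if anything falls off the work surface, if the arm or the gripper's body presses on something with over 40 N, if the wrist force passes 120 N, or if a joint passes its speed limit or range.

## Robot

A 6-joint arm with a two-finger parallel gripper is mounted at the origin on the work surface. World frame = base frame: x ahead of the robot, y to its left, z up, the work surface at z = 0. Lengths are in m, angles in rad, forces in N, time in s.
With the tool pointing down it reaches from about 0.425 to 0.925 m from the base axis. Payload 12.5 kg.
Tool frame: the origin (TCP) lies at the very end of the fingers, on their centre line; the grasp point (between the pads) lies 19 mm behind it; y points along the fingers, z is the direction in which the jaws open and shut, and the axes are right-handed (so a half turn about y gives the same grasp; the last joint's range is limited). The gripper opens to 85 mm and grips with 20 to 120 N. Pads are 22 mm wide; open, the fingers measure 114 mm over their backs; the gripper's body (76 mm by 85 mm) begins 54 mm behind the grasp point. The pads swing forward as they close: fully open they stand 13 mm farther back than shut.
Start: joints at [1.181, 0.491, 1.559, -0, 1.092, -0.106], TCP at [0.175, 0.6, 0.231] pointing down, gripper open.
Joint ranges: [-3.1, 3.1], [-0.84, 2.19], [0.05, 2.79], [-1.13, 4.28], [0.06, 2.93], [-2.69, 2.69]. Speed limits (rad/s): [2.22, 2.22, 2.79, 3.14, 3.14, 3.14].

## Interface

Orientations are given as a unit quaternion [w, x, y, z].
In Python, from plant import sense, camera, get_calibration, job_done gives the robot as it stands.
- The arm moves only by the tool send_rows, never from a script. Its argument "motion" is one flat list of numbers, 5 for each row, row after row: the shift along the tool's x, y, z in mm, then the turn about the tool's y in rad, then the opening, from 0 (shut) to 1 (fully open). In form: [tx, ty, tz, twist, claw, tx, ty, tz, twist, claw, ...]. A call has 1 to 20 rows; each row shifts and turns the commanded pose from where the row before left it, along the tool's axes as they then stand; what a row does not reach is not made up. A row lasts 1/8 s, in which the tool goes at most 62.5 mm and 10.7 degrees, less where a joint would pass 70% of its speed; a pose out of reach is approached as far as the arm can. A call with a gripper value outside its range is refused whole. The fingers move at their own pace and stop on an object; "squeeze" is the grip in N (left out, the last holds). Time passes only in rows, so rows that do not move let the fingers close. It gives the time, the measured TCP pose, the force and the opening at its end, in the units of the state.
- sense(): the state, without advancing time (a new reading comes with each control period).
- camera(name): name is "side" or "top" or "wrist"; returns the picture (420x560x3 uint8, blue, green, red); there is no depth.
- get_calibration(name): a dict with "K" (3x3 intrinsics, pixels), "eye" and "rotation" of the camera in the world. Camera axes: x right, y up, looking along -z (the intrinsics and any distortion apply to the point x, -y, -z); pixel columns grow to the right and rows downward; lengths in m; the calibration is good to about 2 mm. The wrist camera is an equidistant fisheye: a pixel r from the principal point sees the ray r / f radians off the axis. A picture is of the moment at which its call begins: read the wrist's pose just before it. get_calibration takes no time and is no camera call; for the wrist camera it gives the pose at the moment of the call.
- job_done(): hands the job in, once; it reports no verdict.
The state is a dict: "t": time; "joint_positions": joint angles; "joint_vel": joint speeds; "joint_efforts": joint torques, N m; "ee_pos": TCP position; "eef_rot": TCP orientation; "contact_force": force on the tool from outside, world axes, zero at the start; "torque": the same for the moment, N m; "gripper_width": opening from 0.0 (shut) to 1.0 (fully open).
Only numpy, scipy, OpenCV 4.12 (cv2) and the standard library are available. Lean on these libraries where they do the work, as an engineer would, in place of code of your own. Each camera call takes 0.05 s, during which the arm holds its last target.

## Working session

There is one attempt and no reset: what is moved stays moved. The work goes in short steps, Python scripts to look and compute and a tool call to move; the robot and the scene stay as the last step left them, time stands still between calls to the robot, and variables do not carry over. Pictures are saved under pics/ and viewed, and the job is handed in when it is done.

Besides the shell and the picture viewer there is one more tool, called after "Call:" by a JSON object that holds its "fn" and its "kwargs", one argument or row to a line. send_rows: Moves the arm, as the interface text tells. Its arguments: {"type":"object","properties":{"motion":{"type":"array"},"squeeze":{"type":"number"}},"required":["motion"]}

```bash
ls; mkdir -p pics; python3 - <<'E'
from plant import sense,camera,get_calibration
import cv2,numpy as np
np.set_printoptions(precision=4,suppress=True)
s=sense();print({k:np.round(v,4) for k,v in s.items()})
for n in ["top","side","wrist"]:
    print(n,get_calibration(n))
    cv2.imwrite(f"pics/{n}0.png",camera(n))
E
```

```text
pics
{'t': np.float64(0.0), 'joint_positions': array([ 1.1814,  0.4915,  1.5595, -0.    ,  1.0917, -0.1056]), 'joint_vel': array([-0.0015,  0.0027,  0.0003, -0.0008, -0.0004, -0.0005]), 'joint_efforts': array([  0.0015, -61.8461, -26.1576,  -0.    ,   0.0043,  -0.0001]), 'ee_pos': array([0.1749, 0.5998, 0.2307]), 'eef_rot': array([-0.6996,  0.7004, -0.1001,  0.0999]), 'contact_force': array([ 0.5193,  0.2101, -0.3265]), 'torque': array([-0.0227, -0.0368,  0.0122]), 'gripper_width': np.float64(0.9948)}
top {'K': array([[539.1698,   0.    , 275.0455],
       [  0.    , 539.1698, 209.4956],
       [  0.    ,   0.    ,   1.    ]]), 'eye': array([0.2808, 0.0044, 1.0729]), 'rotation': array([-0.7012, -0.0625,  0.0775,  0.706 ])}
side {'K': array([[380.9786,   0.    , 278.113 ],
       [  0.    , 380.9786, 210.3772],
       [  0.    ,   0.    ,   1.    ]]), 'eye': array([ 0.2103, -0.4756,  0.676 ]), 'rotation': array([ 0.8954,  0.3416, -0.1098, -0.2637])}
wrist {'K': array([[325.1923,   0.    , 276.9689],
       [  0.    , 325.1923, 203.5016],
       [  0.    ,   0.    ,   1.    ]]), 'eye': array([0.109 , 0.6191, 0.373 ]), 'rotation': array([ 0.7924, -0.1108, -0.0821,  0.5943])}
```

View pics/top0.png

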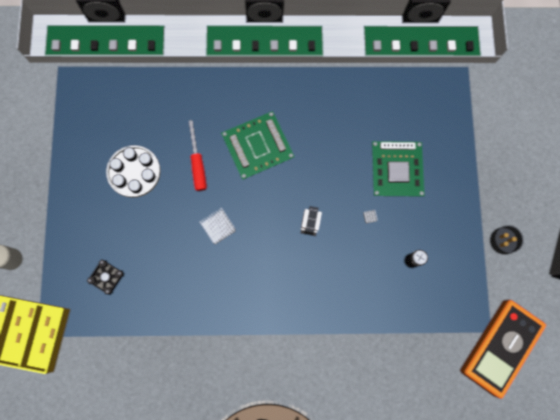

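View pics/side0.png

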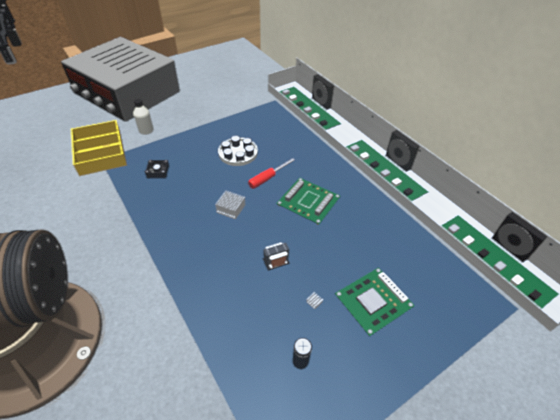

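View pics/wrist0.png

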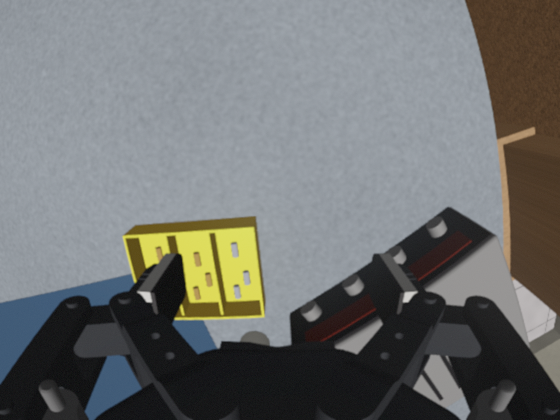

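```bash
cat > h.py <<'E'
import numpy as np,cv2
from scipy.spatial.transform import Rotation as R
from plant import sense,camera,get_calibration
np.set_printoptions(precision=4,suppress=True)
def q2R(q): return R.from_quat([q[1],q[2],q[3],q[0]]).as_matrix()
def rays(cal,uv,fish=False):
    uv=np.atleast_2d(np.asarray(uv,float));K=cal['K']
    p=(uv-[K[0,2],K[1,2]])/[K[0,0],K[1,1]]
    if fish:
        r=np.linalg.norm(p,axis=1)+1e-12
        d=np.c_[p*(np.sin(r)/r)[:,None],np.cos(r)]
    else: d=np.c_[p,np.ones(len(p))]
    d=d*[1,-1,-1]
    return d@q2R(cal['rotation']).T
def cast(cal,uv,z,fish=False):
    d=rays(cal,uv,fish);e=np.asarray(cal['eye'])
    return e+d*((z-e[2])/d[:,2])[:,None]
def proj(cal,P,fish=False):
    P=np.atleast_2d(P);c=(P-cal['eye'])@q2R(cal['rotation'])*[1,-1,-1]
    K=cal['K']
    if fish:
        n=np.linalg.norm(c[:,:2],axis=1)+1e-12;th=np.arctan2(n,c[:,2]);p=c[:,:2]/n[:,None]*th[:,None]
    else: p=c[:,:2]/c[:,2:]
    return p*[K[0,0],K[1,1]]+[K[0,2],K[1,2]]
def shot(n,name):
    cal=get_calibration(n);im=camera(n);cv2.imwrite(f'pics/{name}.png',im)
    import pickle;pickle.dump(cal,open(f'pics/{name}.pkl','wb'));return cal,im
def load(name):
    import pickle;return pickle.load(open(f'pics/{name}.pkl','rb')),cv2.imread(f'pics/{name}.png')
E
python3 - <<'E'
from h import *
import pickle
for n in ('top','side'): pickle.dump(get_calibration(n),open(f'pics/{n}0.pkl','wb'))
c,_=load('top0')
for nm,uv,z in [('hs',(218,226),.03),('fan',(106,277),.02),('cap',(420,257),.065),('tr',(312,220),.045),('proc',(399,171),.014),('term',(258,145),.008),('hold',(133,171),.014),('small',(371,216),.012),('sd',(199,172),.01)]:
    print(nm,cast(c,uv,z)[0])
im=cv2.imread('pics/top0.png')
def crop(u,v,s=4,w=45): return cv2.resize(im[v-w:v+w,u-w:u+w],None,fx=s,fy=s,interpolation=cv2.INTER_CUBIC)
a=np.vstack([np.hstack([crop(218,226,3),crop(106,277,3)]),np.hstack([crop(418,258,3),crop(312,220,3)])])
cv2.imwrite('pics/crops.png',a)
s=sense();Rt=q2R(s['eef_rot']);print(Rt)
E
```

```text
hs [0.4579 0.0932 0.03  ]
fan [0.3609 0.3088 0.02  ]
cap [ 0.3907 -0.2903  0.065 ]
tr [ 0.4661 -0.0899  0.045 ]
proc [ 0.5725 -0.273   0.014 ]
term [0.6306 0.0148 0.008 ]
hold [0.5742 0.2675 0.014 ]
small [ 0.4797 -0.2119  0.012 ]
sd [0.5728 0.1348 0.01  ]
[[ 0.96   -0.0004  0.28  ]
 [-0.28   -0.0008  0.96  ]
 [-0.0001 -1.     -0.0009]]
```

View pics/crops.png

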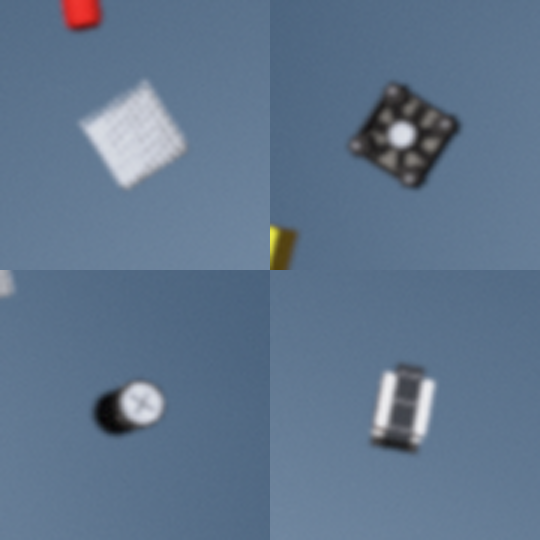

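```bash
cat >> h.py <<'E'
def yaw(s=None):
    s=s or sense();z=q2R(s['eef_rot'])[:,2];return np.degrees(np.arctan2(z[1],z[0]))
def delta(tgt,psi=None):
    s=sense();M=q2R(s['eef_rot']);d=M.T@(np.array(tgt)-s['ee_pos'])*1000
    y=yaw(s);print('pos',s['ee_pos'],'yaw',round(y,2),'t',round(float(s['t']),2),'w',round(float(s['gripper_width']),3),'F',s['contact_force'])
    # delta to apply without turn
    print('tool delta mm',np.round(d,1),'n>=',np.linalg.norm(d)/62.5)
    if psi is not None:
        for k in (psi,psi+180,psi-180,psi+90,psi-90):
            tw=-((k-y+180)%360-180);print('  psi',k,'twist',round(np.radians(tw),3))
E
python3 - <<'E'
from h import *
c=get_calibration('wrist');s=sense();M=q2R(s['eef_rot'])
C=q2R(c['rotation']);print('cam axes in tool (cols x,y,fwd)\n',M.T@np.c_[C[:,0],C[:,1],-C[:,2]], M.T@(c['eye']-s['ee_pos']))
print('tcp px',proj(c,s['ee_pos'],True),proj(c,s['ee_pos']+[0,0,.019],True))
t,im=load('top0')
P=cast(t,np.array([[80,123],[147,82],[188,147],[125,188]])/3+[218-45,226-45],.03);print(P)
P=cast(t,np.array([[393,85],[455,125],[415,183],[352,147]])/3-[90,0]+[106-45,277-45],.02);print(P)
delta([.458,.093,.15],60)
E
```

```text
cam axes in tool (cols x,y,fwd)
 [[ 0.0002 -0.9619  0.2734]
 [ 0.0006  0.2734  0.9619]
 [ 1.      0.     -0.0006]] [-0.0687 -0.1423 -0.0001]
tcp px [[277.3477 259.7158]] [[277.3308 278.7596]]
[[0.466  0.1292 0.03  ]
 [0.4931 0.0858 0.03  ]
 [0.4498 0.0587 0.03  ]
 [0.4231 0.0993 0.03  ]]
[[0.3932 0.3182 0.02  ]
 [0.3671 0.277  0.02  ]
 [0.3303 0.3008 0.02  ]
 [0.3535 0.3422 0.02  ]]
pos [0.1749 0.5999 0.2308] yaw 73.74 t 0.15 w 1.001 F [ 0.7752  0.3802 -0.7624]
tool delta mm [ 413.7   81.2 -407.2] n>= 9.37844663928903
  psi 60 twist 0.24
  psi 240 twist -2.902
  psi -120 twist -2.902
  psi 150 twist -1.331
  psi -30 twist 1.811
```

Call:
{"fn": "send_rows", "kwargs": {
  "motion": [41.4,8,-40.7,0,1,41.4,8,-40.7,0,1,41.4,8,-40.7,0,1,41.4,8,-40.7,0,1,41.4,8,-40.7,0,1,41.4,8,-40.7,0,1,41.4,8,-40.7,0,1,41.4,8,-40.7,0,1,41.4,8,-40.7,0,1,41.4,8,-40.7,0,1,0,0,0,0.146,1,0,0,0,0.146,1,0,0,0,0.146,1,0,0,0,0.146,1,0,0,0,0.146,1,0,0,0,0,1],
  "squeeze": 40
}}

```text
t: 2.15
ee_pos: [0.4584, 0.0934, 0.1512]
eef_rot: [0.618, -0.618, 0.343, -0.343]
contact_force: [0.6, 1.0, -0.1]
gripper_width: 1.0
```

```bash
python3 - <<'E'
from h import *
shot('wrist','w1');delta([.458,.093,.15],32)
E
```

```text
pos [0.4584 0.0934 0.1512] yaw 32.09 t 2.2 w 1.0 F [-0.3381 -0.5885 -0.2351]
tool delta mm [ 0.1  1.2 -0.5] n>= 0.021797626965934163
  psi 32 twist 0.002
  psi 212 twist -3.14
  psi -148 twist -3.14
  psi 122 twist -1.569
  psi -58 twist 1.572
```

View pics/w1.png

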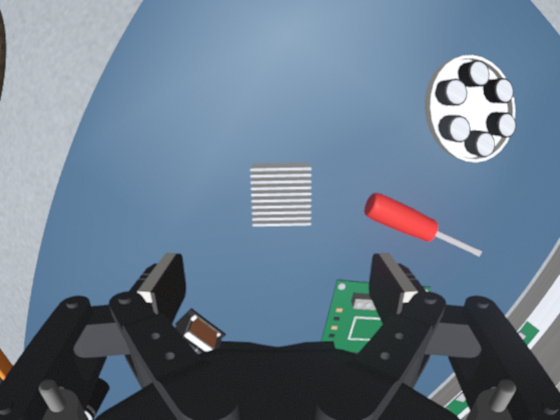

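```bash
python3 - <<'E'
from h import *
c,im=load('w1')
hsv=cv2.cvtColor(im,cv2.COLOR_BGR2HSV)
roi=im[140:250,230:340]
m=((hsv[...,1]<70)&(hsv[...,2]>60)).astype(np.uint8)*255
m[:140]=0;m[250:]=0;m[:,:230]=0;m[:,340:]=0
m=cv2.morphologyEx(m,cv2.MORPH_CLOSE,np.ones((7,7)))
cn=max(cv2.findContours(m,0,2)[0],key=cv2.contourArea)
b=cv2.boxPoints(cv2.minAreaRect(cn));print(cv2.minAreaRect(cn),b)
for z in (.03,0):
  P=cast(c,b,z,True);print(z,P[:,:2]);
print(np.linalg.norm(np.diff(cast(c,b,.03,True),axis=0),axis=1))
print(np.array([0.0]))
cv2.imwrite('pics/z1.png',cv2.resize(roi,None,fx=5,fy=5,interpolation=cv2.INTER_CUBIC))
E
```

```text
((280.0, 194.0), (64.0, 62.0), 90.0) [[249. 162.]
 [311. 162.]
 [311. 226.]
 [249. 226.]]
0.03 [[0.4237 0.1061]
 [0.4668 0.133 ]
 [0.4975 0.0867]
 [0.4521 0.0584]]
0 [[0.4239 0.1009]
 [0.4719 0.1309]
 [0.5061 0.0793]
 [0.4555 0.0477]]
[0.0508 0.0556 0.0535]
[0.]
```

View pics/z1.png

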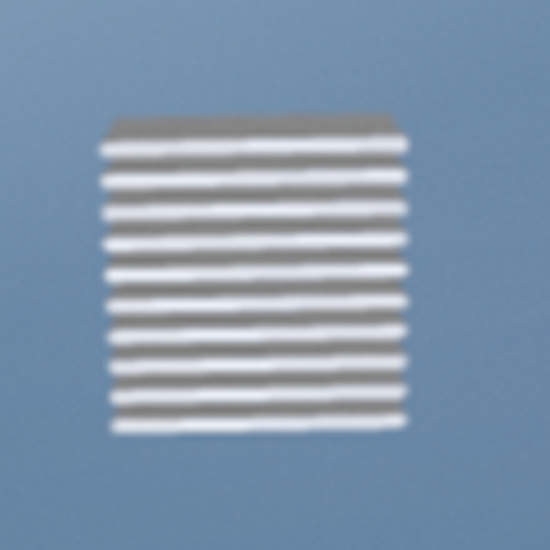

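```bash
cat >> h.py <<'E'
def quad(cal,uv,z,fish=True):
    P=cast(cal,uv,z,fish)[:,:2];c=P.mean(0)
    print('corners',P.round(4).tolist(),'c',c,'sides',np.linalg.norm(P-np.roll(P,-1,0),axis=1).round(4))
    e=[P[1]-P[0],P[2]-P[1],P[2]-P[3],P[3]-P[0]]
    print('angles',[round(float(np.degrees(np.arctan2(v[1],v[0]))),2) for v in e]);return c
E
python3 - <<'E'
from h import *
c,im=load('w1')
C=quad(c,(np.array([[100,140],[408,134],[408,430],[111,434]])+2.-2.5+0)/5+[230,140],.03)
delta([*C,.1],32)
E
```

```text
corners [[0.4269, 0.1023], [0.4693, 0.13], [0.4978, 0.087], [0.4547, 0.0592]] c [0.4622 0.0946] sides [0.0507 0.0516 0.0513 0.0512]
angles [33.14, -56.46, 32.73, -57.16]
pos [0.4584 0.0934 0.1512] yaw 32.09 t 2.2 w 1.0 F [-0.3381 -0.5885 -0.2351]
tool delta mm [ 1.  51.2  3.9] n>= 0.8223414248597621
  psi 32 twist 0.002
  psi 212 twist -3.14
  psi -148 twist -3.14
  psi 122 twist -1.569
  psi -58 twist 1.572
```

Call:
{"fn": "send_rows", "kwargs": {
  "motion": [1,0,3,-0.016,1,0,25,0,0,1,0,25,0,0,1,0,25,0,0,1,0,25,0,0,1,0,25,0,0,1,0,18,0,0,1,0,0,0,0,1,0,0,0,0,0.6,0,0,0,0,0.6,0,0,0,0,0.6,0,0,0,0,0.5,0,0,0,0,0,0,0,0,0,0,0,0,0,0,0],
  "squeeze": 40
}}

```text
t: 4.08
ee_pos: [0.4618, 0.0942, 0.009]
eef_rot: [0.621, -0.621, 0.338, -0.339]
contact_force: [-0.6, -0.2, 7.7]
gripper_width: 0.577
```

```bash
python3 - <<'E'
from h import *
shot('wrist','w2');delta([.458,.093,.15],32)
E
```

```text
pos [0.4618 0.0942 0.009 ] yaw 32.85 t 4.12 w 0.577 F [-1.5019 -0.3862  7.8847]
tool delta mm [  -1.  -141.    -3.7] n>= 2.2569578865055027
  psi 32 twist 0.015
  psi 212 twist -3.127
  psi -148 twist -3.127
  psi 122 twist -1.556
  psi -58 twist 1.586
```

View pics/w2.png

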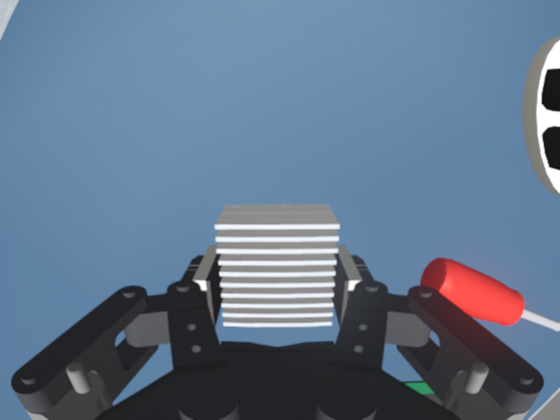

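```bash
python3 - <<'E'
from h import *
c,im=load('w2')
C=quad(c,[[216,225],[339,225],[332,325],[222,325]],.03)
delta([*C,.009])
cv2.imwrite('pics/z2.png',cv2.resize(im[195:340,190:370],None,fx=4,fy=4,interpolation=cv2.INTER_CUBIC))
t,_=load('top0')
im=cv2.imread('pics/top0.png')
cv2.imwrite('pics/z3.png',cv2.resize(im[135:205,365:435],None,fx=8,fy=8,interpolation=cv2.INTER_CUBIC))
E
```

```text
corners [[0.4277, 0.1023], [0.4691, 0.129], [0.4965, 0.0877], [0.4537, 0.0601]] c [0.4617 0.0947] sides [0.0493 0.0496 0.0509 0.0495]
angles [32.8, -56.42, 32.78, -58.37]
pos [0.4618 0.0942 0.009 ] yaw 32.85 t 4.12 w 0.577 F [-1.5019 -0.3862  7.8847]
tool delta mm [-0.5 -0.   0.3] n>= 0.009124193465753938
```

View pics/z2.png

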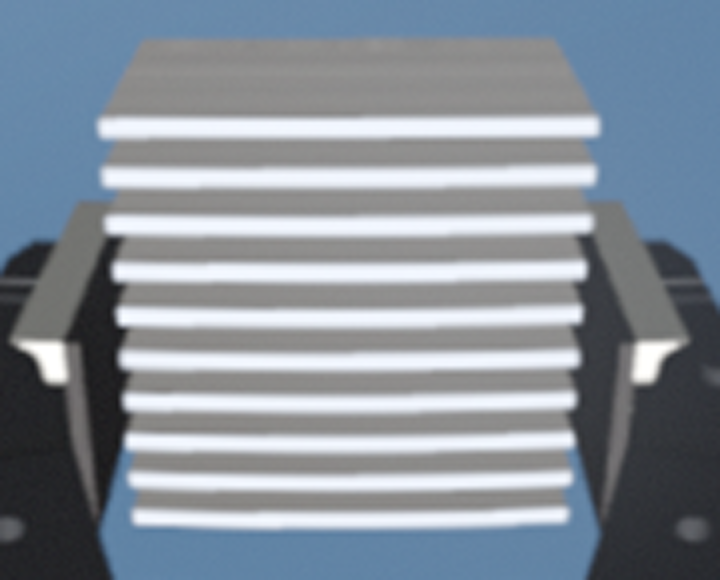

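View pics/z3.png

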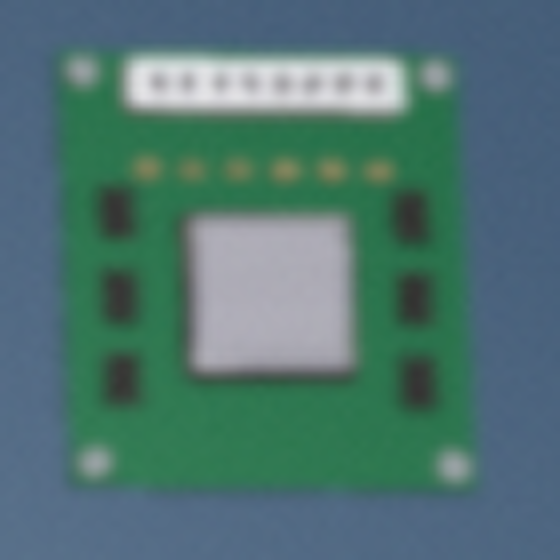

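Call:
{"fn": "send_rows", "kwargs": {
  "motion": [0,-10,0,0,0,0,-30,0,0,0,0,-40,0,0,0,0,-41,0,0,0,46,0,-4,0,0,46,0,-4,0,0,46,0,-4,0,0,46,0,-4,0,0,46,0,-4,0,0,46,0,-4,0,0,46,0,-4,0,0,46,0,-4,0,0,46,0,-4,0,0],
  "squeeze": 40
}}

```text
t: 5.75
ee_pos: [0.656, -0.2745, 0.1298]
eef_rot: [0.621, -0.621, 0.338, -0.338]
contact_force: [-1.2, 0.5, -1.1]
gripper_width: 0.574
```

Call:
{"fn": "send_rows", "kwargs": {
  "motion": [0,0,0,-0.143,0,0,0,0,-0.143,0,0,0,0,-0.143,0,0,0,0,-0.143,0,0,0,0,-0.143,0,0,0,0,-0.143,0,0,0,0,-0.143,0,0,0,0,0,0,0,0,0,0,0]
}}

```text
t: 6.88
ee_pos: [0.6556, -0.2732, 0.1295]
eef_rot: [0.707, -0.707, -0.0, 0.0]
contact_force: [0.1, -0.8, -2.2]
gripper_width: 0.571
```

```bash
python3 - <<'E'
from h import *
t,_=load('top0')
C=quad(t,np.array([[190,215],[352,213],[355,370],[195,373]])/8+[365,135],.014,False)
shot('wrist','w3');delta([*C,.1],90)
E
```

```text
corners [[0.5919, -0.253], [0.5923, -0.2947], [0.5508, -0.2931], [0.5502, -0.2521]] c [ 0.5713 -0.2732] sides [0.0418 0.0415 0.0409 0.0417]
angles [-89.43, 177.73, -89.11, 178.85]
pos [ 0.6556 -0.2732  0.1294] yaw 90.04 t 6.92 w 0.577 F [-0.1341 -0.0624 -1.6555]
tool delta mm [-84.3  29.4   0. ] n>= 1.4289646781346885
  psi 90 twist 0.001
  psi 270 twist -3.141
  psi -90 twist -3.141
  psi 180 twist -1.57
  psi 0 twist 1.571
```

View pics/w3.png

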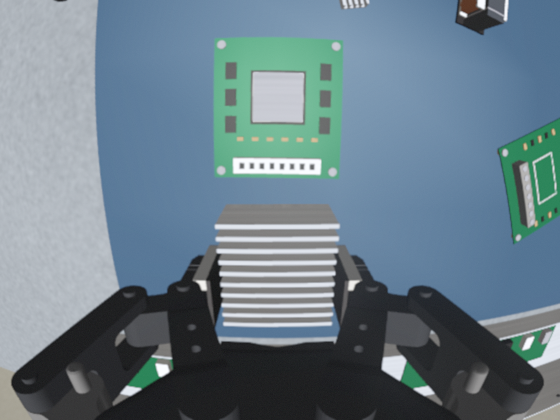

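```bash
python3 - <<'E'
from h import *
c,im=load('w3')
hsv=cv2.cvtColor(im,cv2.COLOR_BGR2HSV)
m=((hsv[...,1]<60)&(hsv[...,2]>120)).astype(np.uint8)*255
m[:60]=0;m[135:]=0;m[:,:240]=0;m[:,:240]=0;m[:,316:]=0
cn=max(cv2.findContours(m,0,2)[0],key=cv2.contourArea)
r=cv2.minAreaRect(cn);print(r)
b=cv2.boxPoints(r)
print(quad(c,b,.014))
g=((hsv[...,0]>40)&(hsv[...,0]<85)&(hsv[...,1]>80)).astype(np.uint8)*255
g[:,:190]=0;g[:,370:]=0;g[190:]=0
cn=max(cv2.findContours(g,0,2)[0],key=cv2.contourArea)
ap=cv2.approxPolyDP(cn,8,True)[:,0];print(ap)
if len(ap)==4: quad(c,ap,.008)
cv2.imwrite('pics/z4.png',cv2.resize(im[30:185,205:350],None,fx=5,fy=5,interpolation=cv2.INTER_CUBIC)[:600])
E
```

```text
((277.6263427734375, 96.81391143798828), (54.386573791503906, 53.675636291503906), 1.2730300426483154)
corners [[0.5943, -0.2949], [0.5515, -0.2938], [0.5524, -0.2514], [0.5952, -0.2521]] c [ 0.5733 -0.2731] sides [0.0428 0.0424 0.0429 0.0428]
angles [178.48, 88.73, 179.03, 88.71]
[ 0.5733 -0.2731]
[[216  38]
 [215 176]
 [337 178]
 [342  41]]
corners [[0.5229, -0.3228], [0.6379, -0.3254], [0.6396, -0.2234], [0.5253, -0.221]] c [ 0.5814 -0.2732] sides [0.115  0.1019 0.1144 0.1018]
angles [-1.27, 89.04, -1.2, 88.65]
```

View pics/z4.png

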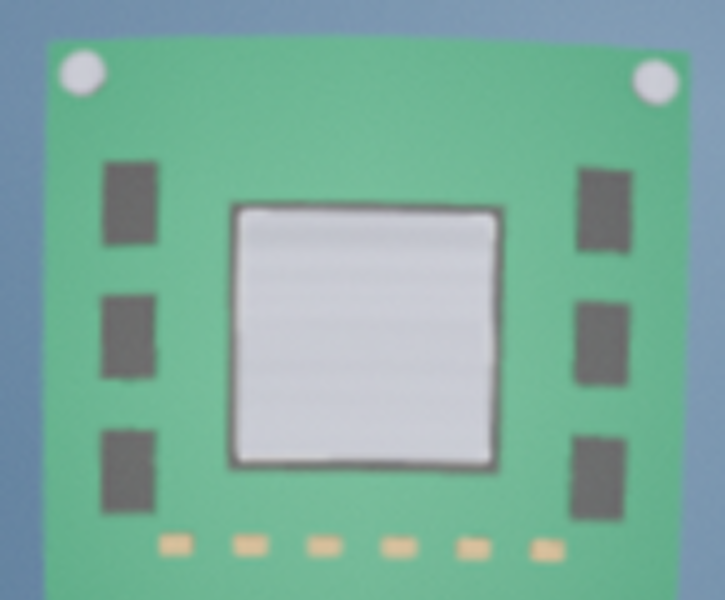

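Call:
{"fn": "send_rows", "kwargs": {
  "motion": [-41,0,0,0,0,-41,0,0,0,0,0,0,0,0.021,0,0,30,0,0,0,0,30,0,0,0,0,25,0,0,0,0,12,0,0,0,0,5,0,0,0,0,2,0,0,0,0,0,0,0,0]
}}

```text
t: 8.18
ee_pos: [0.5741, -0.2737, 0.0259]
eef_rot: [-0.707, 0.707, -0.006, 0.007]
contact_force: [0.3, 0.1, -1.5]
gripper_width: 0.57
```

```bash
python3 - <<'E'
from h import *
shot('wrist','w4');delta([.5733,-.2731,.0235],88.8)
E
```

```text
pos [ 0.5741 -0.2737  0.0259] yaw 88.98 t 8.22 w 0.577 F [ 0.0844  0.1118 -1.2073]
tool delta mm [-0.8  2.4  0.6] n>= 0.04197006606752031
  psi 88.8 twist 0.003
  psi 268.8 twist -3.139
  psi -91.2 twist -3.139
  psi 178.8 twist -1.568
  psi -1.2000000000000028 twist 1.574
```

View pics/w4.png

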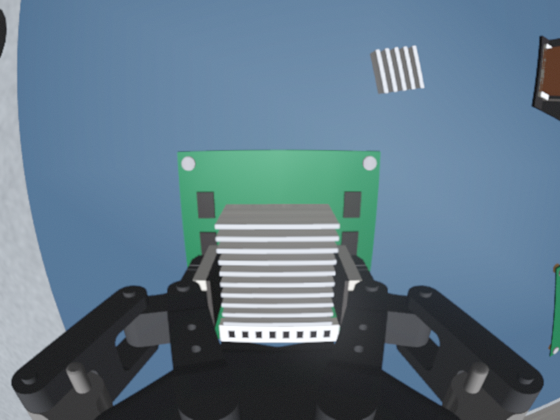

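Call:
{"fn": "send_rows", "kwargs": {
  "motion": [-0.5,0,0.6,0.003,0,0,2,0,0,0,0,0.7,0,0,0,0,0,0,0,0]
}}

```text
t: 8.72
ee_pos: [0.5733, -0.2729, 0.0231]
eef_rot: [-0.707, 0.707, -0.007, 0.007]
contact_force: [-1.8, 0.5, 4.7]
gripper_width: 0.576
```

Call:
{"fn": "send_rows", "kwargs": {
  "motion": [0,0,0,0,0.65,0,0,0,0,0.75,0,0,0,0,1,0,0,0,0,1,0,0,0,0,1,0,-10,0,0,1,0,-30,0,0,1,0,-40,0,0,1,0,-40,0,0,1,0,0,0,0,1]
}}

```text
t: 9.98
ee_pos: [0.5744, -0.2735, 0.1464]
eef_rot: [-0.706, 0.708, -0.005, 0.009]
contact_force: [0.1, 0.1, -0.2]
gripper_width: 0.999
```

```bash
python3 - <<'E'
from h import *
shot('wrist','w5');delta([.361,.309,.143],90)
E
```

```text
pos [ 0.5736 -0.2731  0.1444] yaw 88.81 t 10.03 w 0.999 F [-0.4424 -0.0732  0.2211]
tool delta mm [-224.7   -0.   577.6] n>= 9.916088780320077
  psi 90 twist -0.021
  psi 270 twist 3.121
  psi -90 twist 3.121
  psi 180 twist -1.592
  psi 0 twist 1.55
```

View pics/w5.png

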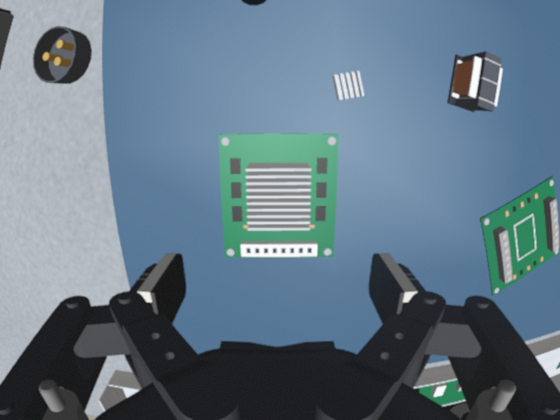

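```bash
python3 - <<'E'
from h import *
c,im=load('w5')
cv2.imwrite('pics/z5.png',cv2.resize(im[125:265,205:350],None,fx=4,fy=4,interpolation=cv2.INTER_CUBIC))
print(proj(c,[.5733,-.2731,.044],True))
E
```

```text
[[278.4071 200.5404]]
```

View pics/z5.png

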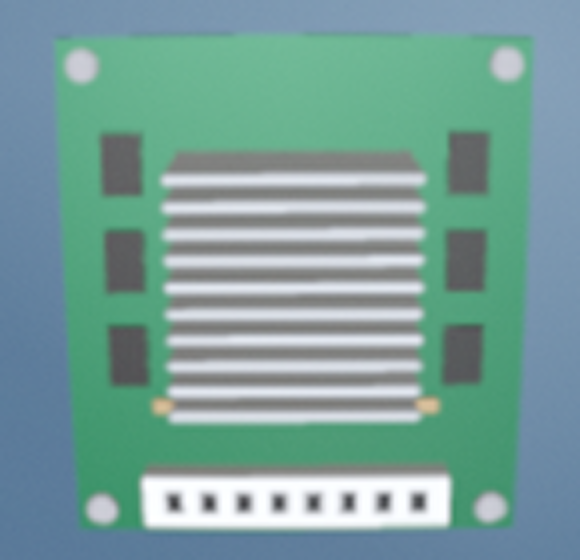

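```bash
python3 - <<'E'
from h import *
c,im=load('w5')
print('hs');quad(c,np.array([[161,174],[427,173],[421,424],[167,424]])/4+[205,125],.044)
print('screws');quad(c,np.array([[82,66],[507,64],[490,508],[102,508]])/4+[205,125],.009)
c,im=load('w3')
print('screws w3');quad(c,np.array([[221,44.5],[336,46.5],[333,172],[221,170.5]]),.009)
E
```

```text
hs
corners [[0.5474, -0.2979], [0.5482, -0.2471], [0.5993, -0.2479], [0.5983, -0.2991]] c [ 0.5733 -0.273 ] sides [0.0508 0.0511 0.0512 0.0509]
angles [89.08, -0.9, 88.87, -1.35]
screws
corners [[0.5291, -0.318], [0.5305, -0.2261], [0.6347, -0.2277], [0.6329, -0.3197]] c [ 0.5818 -0.2729] sides [0.0919 0.1042 0.0921 0.1038]
angles [89.13, -0.86, 88.86, -0.98]
screws w3
corners [[0.529, -0.3185], [0.5306, -0.2262], [0.6344, -0.2272], [0.6331, -0.3199]] c [ 0.5818 -0.2729] sides [0.0923 0.1038 0.0927 0.1042]
angles [89.01, -0.54, 89.22, -0.79]
```

Call:
{"fn": "send_rows", "kwargs": {
  "motion": [-16.6,0,46.8,0,1,-16.6,0,46.8,0,1,-16.6,0,46.8,0,1,-16.6,0,46.8,0,1,-16.6,0,46.8,0,1,-16.6,0,46.8,0,1,-16.6,0,46.8,0,1,-16.6,0,46.8,0,1,-16.6,0,46.8,0,1,-16.6,0,46.8,0,1,-16.6,0,46.8,0,1,-16.6,0,46.8,0,1,0,0,0,0.136,1,0,0,0,0.136,1,0,0,0,0.136,1,0,0,0,0.137,1,0,0,0,0,1,0,0,0,0,1]
}}

```text
t: 12.28
ee_pos: [0.3856, 0.2926, 0.1422]
eef_rot: [-0.679, 0.679, -0.197, 0.196]
contact_force: [-0.3, -0.3, 0.9]
gripper_width: 0.998
```

```bash
python3 - <<'E'
from h import *
c,im=shot('wrist','w6');delta([.361,.309,.143],57.6)
u,v=proj(c,[.361,.309,.02],True)[0].round().astype(int);print(u,v)
u0=max(u-60,0);v0=max(v-60,0);print(u0,v0)
cv2.imwrite('pics/z6.png',cv2.resize(im[v0:v0+120,u0:u0+120],None,fx=5,fy=5,interpolation=cv2.INTER_CUBIC))
E
```

```text
pos [0.3856 0.2926 0.1423] yaw 57.72 t 12.32 w 0.999 F [-0.071   0.2033 -0.0007]
tool delta mm [-29.6  -0.6   0.7] n>= 0.473819475905211
  psi 57.6 twist 0.002
  psi 237.6 twist -3.139
  psi -122.4 twist -3.139
  psi 147.6 twist -1.569
  psi -32.4 twist 1.573
278 161
218 101
```

View pics/z6.png

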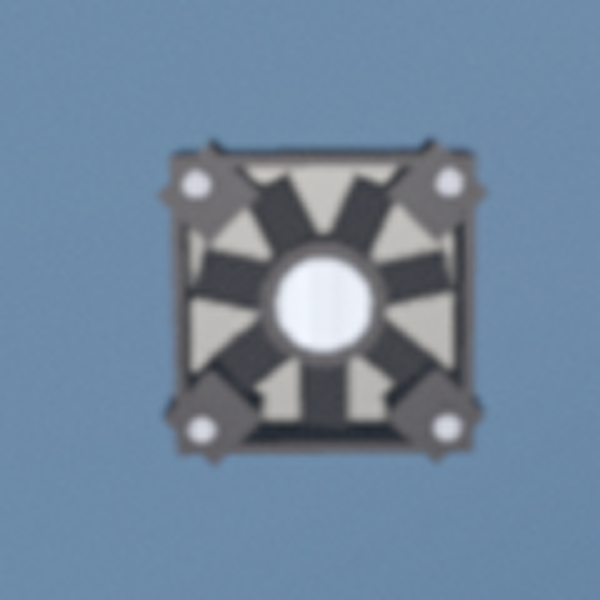

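```bash
python3 - <<'E'
from h import *
c,im=load('w6')
o=np.array([218,101])
s=quad(c,np.array([[196,184],[450,184],[447,427],[202,430]])/5+o,.02)
f=quad(c,np.array([[170,153],[475,153],[472,450],[178,453]])/5+o,.02)
print(cast(c,np.array([324,304])/5+o,.02,True))
delta([*s,.004])
E
```

```text
corners [[0.3356, 0.305], [0.3575, 0.3399], [0.392, 0.3184], [0.3706, 0.2835]] c [0.3639 0.3117] sides [0.0412 0.0406 0.041  0.0411]
angles [57.87, -31.93, 58.5, -31.53]
corners [[0.329, 0.3042], [0.3553, 0.3461], [0.3977, 0.32], [0.3718, 0.278]] c [0.3635 0.3121] sides [0.0494 0.0497 0.0494 0.0501]
angles [57.88, -31.65, 58.38, -31.56]
[[0.3635 0.312  0.02  ]]
pos [0.3856 0.2926 0.1423] yaw 57.72 t 12.32 w 0.999 F [-0.071   0.2033 -0.0007]
tool delta mm [-28.5 138.4   4.6] n>= 2.2614259709759796
```

Call:
{"fn": "send_rows", "kwargs": {
  "motion": [-28.7,0,4.8,-0.007,1,0,25,0,0,1,0,25,0,0,1,0,25,0,0,1,0,25,0,0,1,0,25,0,0,1,0,10,0,0,1,0,4.5,0,0,1,0,0,0,0,0.65,0,0,0,0,0.6,0,0,0,0,0.6,0,0,0,0,0.5,0,0,0,0,0,0,0,0,0,0,0,0,0,0,0],
  "squeeze": 30
}}

```text
t: 14.2
ee_pos: [0.3643, 0.3123, 0.0037]
eef_rot: [0.68, -0.679, 0.195, -0.195]
contact_force: [-0.8, -0.7, 5.5]
gripper_width: 0.574
```

```bash
python3 - <<'E'
from h import *
c,im=shot('wrist','w7');delta([.3637,.3119,.003],58)
cv2.imwrite('pics/z7.png',cv2.resize(im[205:345,190:370],None,fx=4,fy=4,interpolation=cv2.INTER_CUBIC))
E
```

```text
pos [0.3643 0.3123 0.0037] yaw 57.99 t 14.25 w 0.579 F [-0.0863 -0.8673  6.9019]
tool delta mm [-0.3  0.7 -0.6] n>= 0.016161009520540583
  psi 58 twist -0.0
  psi 238 twist 3.141
  psi -122 twist 3.141
  psi 148 twist -1.571
  psi -32 twist 1.571
```

View pics/z7.png

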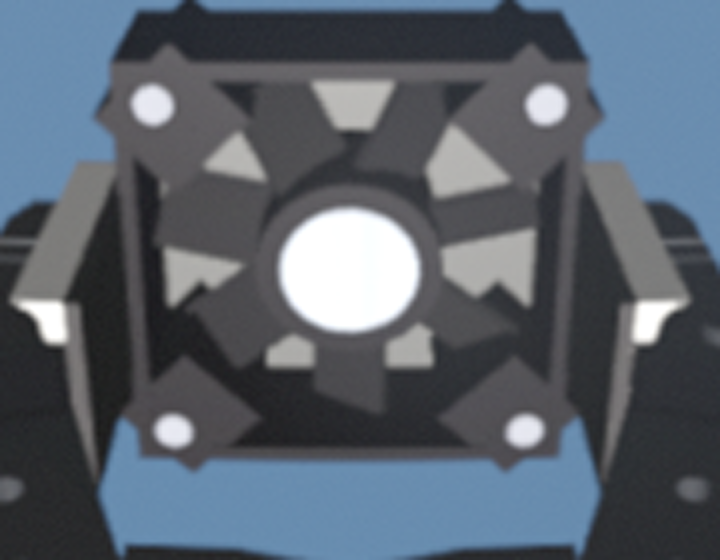

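```bash
python3 - <<'E'
from h import *
c,im=load('w7')
o=np.array([190,205])
s=quad(c,np.array([[152,105],[546,104],[524,431],[174,431]])/4+o,.02)
h=cast(c,np.array([349,269])/4+o,.02,True)[0];print(h)
delta([*s,.0037]);delta([*h[:2],.0037])
E
```

```text
corners [[0.3358, 0.306], [0.3575, 0.3408], [0.3924, 0.3189], [0.3707, 0.2842]] c [0.3641 0.3125] sides [0.0411 0.0413 0.041  0.0411]
angles [58.11, -32.08, 57.94, -31.92]
[0.3629 0.3132 0.02  ]
pos [0.3643 0.3123 0.0037] yaw 57.99 t 14.25 w 0.579 F [-0.0863 -0.8673  6.9019]
tool delta mm [-0.3  0.   0.1] n>= 0.004669080163900861
pos [0.3643 0.3123 0.0037] yaw 57.99 t 14.25 w 0.579 F [-0.0863 -0.8673  6.9019]
tool delta mm [-1.7  0.   0.1] n>= 0.02766913704151123
```

Call:
{"fn": "send_rows", "kwargs": {
  "motion": [0,-10,0,0,0,0,-40,0,0,0,0,-45,0,0,0,0,-41,0,0,0,40.6,0,-32.2,0,0,40.6,0,-32.2,0,0,40.6,0,-32.2,0,0,40.6,0,-32.2,0,0,40.6,0,-32.2,0,0,40.6,0,-32.2,0,0,40.6,0,-32.2,0,0,40.6,0,-32.2,0,0,40.6,0,-32.2,0,0,40.6,0,-32.2,0,0,40.6,0,-32.2,0,0,40.6,0,-32.2,0,0,0,0,0,0,0]
}}

```text
t: 16.38
ee_pos: [0.5727, -0.2768, 0.1393]
eef_rot: [-0.679, 0.68, -0.196, 0.196]
contact_force: [0.1, -0.1, -0.8]
gripper_width: 0.577
```

Call:
{"fn": "send_rows", "kwargs": {
  "motion": [0,0,0,-0.135,0,0,0,0,-0.135,0,0,0,0,-0.135,0,0,0,0,-0.134,0,0,40,0,0,0,0,30,0,0,0,0,0,0,0,0]
}}

```text
t: 17.25
ee_pos: [0.5713, -0.2724, 0.0678]
eef_rot: [0.708, -0.706, 0.008, -0.006]
contact_force: [-0.2, 0.2, -0.3]
gripper_width: 0.578
```

```bash
python3 - <<'E'
from h import *
c,im=shot('wrist','w8');delta([.5733,-.273,.0477],88.9)
E
```

```text
pos [ 0.5721 -0.273   0.0693] yaw 88.89 t 17.3 w 0.572 F [ 1.4158 -0.5057 -0.085 ]
tool delta mm [ 1.3 21.6  0. ] n>= 0.34637324281901927
  psi 88.9 twist -0.0
  psi 268.9 twist 3.141
  psi -91.1 twist 3.141
  psi 178.9 twist -1.571
  psi -1.0999999999999943 twist 1.571
```

View pics/w8.png

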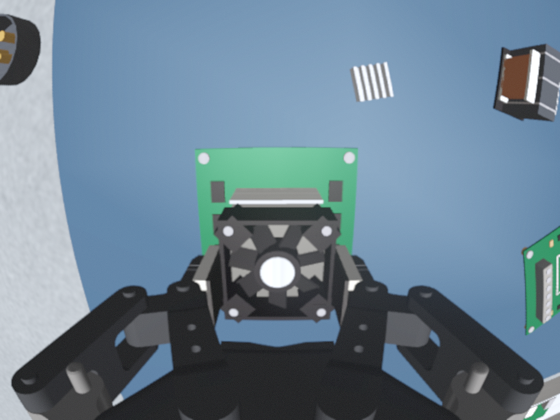

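Call:
{"fn": "send_rows", "kwargs": {
  "motion": [1.5,0,0,0,0,0,12,0,0,0,0,6,0,0,0,0,2,0,0,0,0,0,0,0,0]
}}

```text
t: 17.92
ee_pos: [0.5738, -0.2738, 0.0489]
eef_rot: [0.707, -0.707, 0.007, -0.007]
contact_force: [-0.7, -0.5, -0.3]
gripper_width: 0.575
```

```bash
python3 - <<'E'
from h import *
c,im=shot('wrist','w9');delta([.5733,-.273,.0477],88.9)
E
```

```text
pos [ 0.5739 -0.2739  0.0491] yaw 88.86 t 17.98 w 0.574 F [-0.5071  0.2221 -0.6632]
tool delta mm [-0.6  1.4  0.9] n>= 0.027870458377626275
  psi 88.9 twist -0.001
  psi 268.9 twist 3.141
  psi -91.1 twist 3.141
  psi 178.9 twist -1.571
  psi -1.0999999999999943 twist 1.57
```

Call:
{"fn": "send_rows", "kwargs": {
  "motion": [-0.2,0,0.6,0,0,0,1.2,0,0,0,0,0.3,0,0,0,0,0,0,0,0]
}}

```text
t: 18.48
ee_pos: [0.5737, -0.2732, 0.0478]
eef_rot: [0.707, -0.707, 0.007, -0.007]
contact_force: [-0.9, 1.1, 3.7]
gripper_width: 0.579
```

```bash
python3 - <<'E'
from h import *
c,im=shot('wrist','w10');delta([.5733,-.273,.0477],88.9)
cv2.imwrite('pics/z10.png',cv2.resize(im[145:345,185:375],None,fx=3,fy=3,interpolation=cv2.INTER_CUBIC))
E
```

```text
pos [ 0.5737 -0.2732  0.0478] yaw 88.87 t 18.52 w 0.579 F [-1.3613  0.5961  2.6249]
tool delta mm [-0.4  0.1  0.2] n>= 0.00772199467892466
  psi 88.9 twist -0.001
  psi 268.9 twist 3.141
  psi -91.1 twist 3.141
  psi 178.9 twist -1.571
  psi -1.0999999999999943 twist 1.57
```

View pics/z10.png

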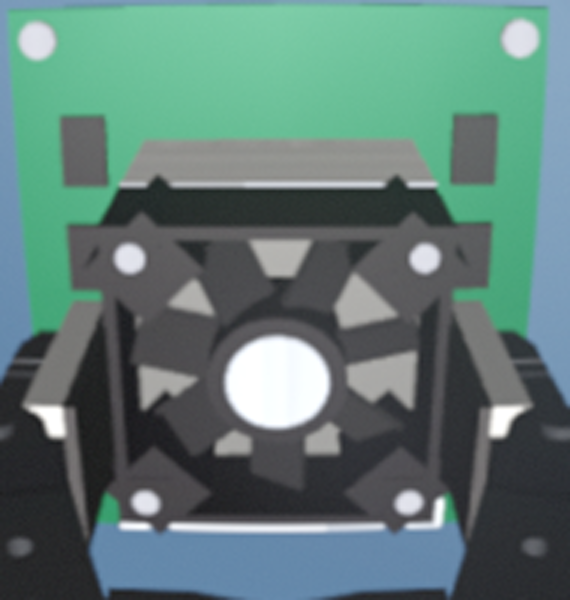

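Call:
{"fn": "send_rows", "kwargs": {
  "motion": [0,0,0,0,0.65,0,0,0,0,0.75,0,0,0,0,1,0,0,0,0,1,0,0,0,0,1,0,-10,0,0,1,0,-30,0,0,1,0,-40,0,0,1,0,-20,0,0,1,0,0,0,0,1]
}}

```text
t: 19.77
ee_pos: [0.5742, -0.2735, 0.1496]
eef_rot: [-0.706, 0.708, -0.006, 0.008]
contact_force: [-0.6, -0.2, -0.4]
gripper_width: 1.005
```

```bash
python3 - <<'E'
from h import *
c,im=shot('wrist','w11');delta([.39,-.29,.147])
cv2.imwrite('pics/z11.png',cv2.resize(im[125:275,195:360],None,fx=4,fy=4,interpolation=cv2.INTER_CUBIC))
E
```

```text
pos [ 0.5737 -0.2732  0.1481] yaw 88.87 t 19.82 w 1.002 F [ 0.122   0.6619 -0.1627]
tool delta mm [-183.3    1.   -20.4] n>= 2.9514947666746663
```

View pics/z11.png

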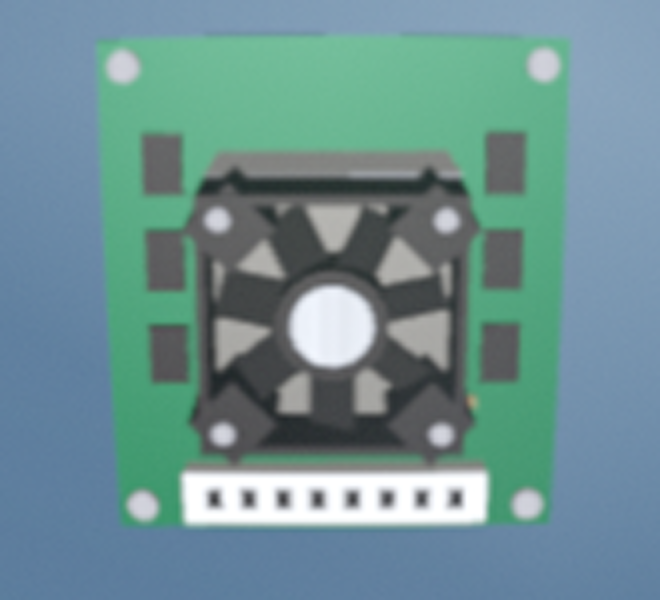

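View pics/w11.png

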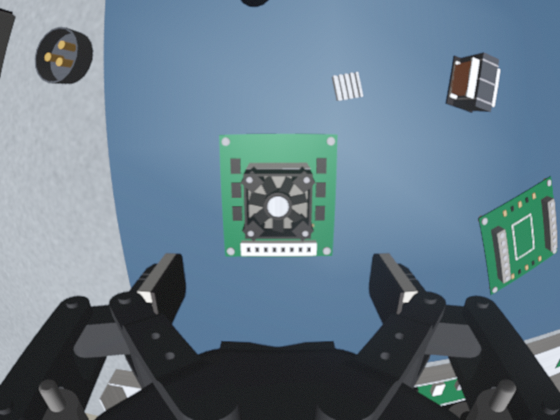

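Call:
{"fn": "send_rows", "kwargs": {
  "motion": [-38.4,0,-5,0,1,-38.4,0,-5,0,1,-38.4,0,-5,0,1,-38.4,0,-5,0,1,0,0,0,0,1,0,0,0,0,1]
}}

```text
t: 20.58
ee_pos: [0.4201, -0.2903, 0.1471]
eef_rot: [0.707, -0.707, 0.007, -0.007]
contact_force: [0.3, 0.8, 0.5]
gripper_width: 0.999
```

```bash
python3 - <<'E'
from h import *
c,im=load('w11');o=np.array([195,125])
print('fan');quad(c,np.array([[217,220],[446,219],[442,434],[222,435]])/4+o,.064)
c,im=shot('wrist','w12');delta([.39,-.29,.147])
print(proj(c,[.39,-.29,.065],True),proj(c,[.39,-.29,0],True))
E
```

```text
fan
corners [[0.5526, -0.2935], [0.5532, -0.2525], [0.5943, -0.253], [0.5937, -0.2943]] c [ 0.5735 -0.2733] sides [0.041  0.0412 0.0414 0.0412]
angles [89.15, -0.72, 89.18, -1.22]
pos [ 0.4203 -0.2902  0.1471] yaw 88.88 t 20.62 w 1.001 F [ 0.4721 -0.1952  0.3189]
tool delta mm [-30.3   0.1  -0.4] n>= 0.4855888070934234
[[277.0212 169.013 ]] [[277.0498 156.7301]]
```

View pics/w12.png

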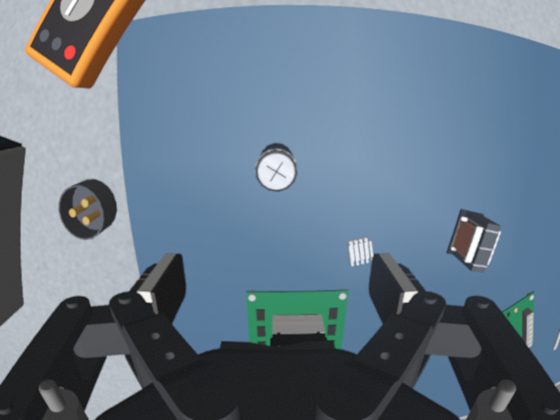

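```bash
python3 - <<'E'
from h import *
c,im=load('w12')
hsv=cv2.cvtColor(im,cv2.COLOR_BGR2HSV)
m=((hsv[...,1]<60)&(hsv[...,2]>130)).astype(np.uint8)*255
k=np.zeros_like(m);k[140:205,240:315]=1;m*=k
m=cv2.morphologyEx(m,cv2.MORPH_CLOSE,np.ones((5,5)))
cn=max(cv2.findContours(m,0,2)[0],key=cv2.contourArea)
(x,y),r=cv2.minEnclosingCircle(cn);e=cv2.fitEllipse(cn);print(x,y,r,e)
P=cast(c,[e[0]],.065,True)[0];print(P)
delta([P[0],P[1],.028])
t,_=load('top0');print(cast(t,[[418,258]],.065)) 
E
```

```text
276.0 168.27777099609375 21.283096313476562 ((275.946044921875, 169.2923583984375), (38.57944107055664, 40.97755813598633), 92.80401611328125)
[ 0.3902 -0.2908  0.065 ]
pos [ 0.4203 -0.2902  0.1471] yaw 88.88 t 20.62 w 1.001 F [ 0.4721 -0.1952  0.3189]
tool delta mm [-30.1 119.1  -1.2] n>= 1.9664154718608098
[[ 0.3888 -0.2864  0.065 ]]
```

Call:
{"fn": "send_rows", "kwargs": {
  "motion": [-30.3,0,-1,0,1,0,30,0,0,1,0,30,0,0,1,0,30,0,0,1,0,20,0,0,1,0,9,0,0,1,0,0,0,0,0.5,0,0,0,0,0.4,0,0,0,0,0.4,0,0,0,0,0.3,0,0,0,0,0,0,0,0,0,0,0,0,0,0,0,0,0,0,0,0],
  "squeeze": 30
}}

```text
t: 22.38
ee_pos: [0.3896, -0.2908, 0.0292]
eef_rot: [-0.707, 0.707, -0.007, 0.007]
contact_force: [0.1, 0.8, 6.9]
gripper_width: 0.342
```

```bash
python3 - <<'E'
from h import *
c,im=shot('wrist','w13');delta([.39,-.29,.028])
cv2.imwrite('pics/z13.png',cv2.resize(im[205:345,190:370],None,fx=4,fy=4,interpolation=cv2.INTER_CUBIC))
E
```

```text
pos [ 0.3896 -0.2908  0.0292] yaw 88.86 t 22.43 w 0.346 F [-1.3749  0.6454  6.6519]
tool delta mm [0.3 1.2 0.8] n>= 0.02357855326604128
```

View pics/z13.png

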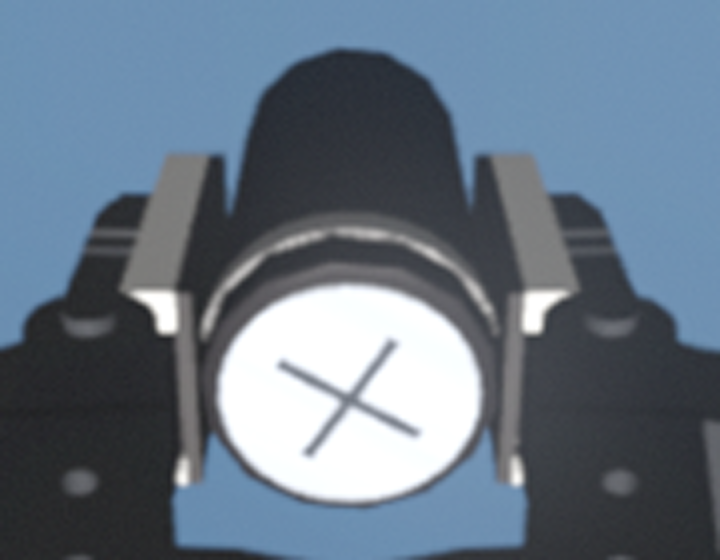

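Call:
{"fn": "send_rows", "kwargs": {
  "motion": [0,-10,0,0,0,0,-30,0,0,0,0,-40,0,0,0,0,-31,0,0,0,21.2,0,46.9,0,0,21.2,0,46.9,0,0,21.2,0,46.9,0,0,21.2,0,46.9,0,0,21.2,0,46.9,0,0,21.2,0,46.9,0,0,21.2,0,46.9,0,0,21.2,0,46.9,0,0,21.2,0,46.9,0,0,21.2,0,46.9,0,0,21.2,0,46.9,0,0,21.2,0,46.9,0,0,0,0,0,0,0,0,0,0,0,0]
}}

```text
t: 24.68
ee_pos: [0.6543, 0.2667, 0.1397]
eef_rot: [-0.707, 0.707, -0.007, 0.007]
contact_force: [-0.2, -0.3, -1.4]
gripper_width: 0.342
```

```bash
python3 - <<'E'
from h import *
c,im=load('w13')
P=cast(c,np.array([[349,399]])/4+[190,205],.065,True)[0];print(P)
c,im=shot('wrist','w14');delta([.574,.2675,.14])
E
```

```text
[ 0.3919 -0.291   0.065 ]
pos [0.6544 0.2662 0.1398] yaw 88.84 t 24.73 w 0.339 F [-0.3626  0.6328  0.1251]
tool delta mm [-80.4  -0.1  -0.4] n>= 1.2870005735948227
```

View pics/w14.png

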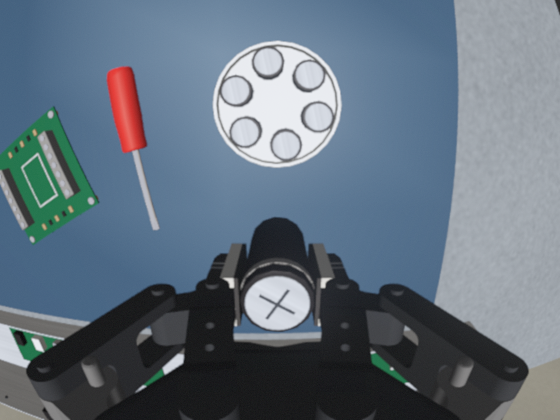

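```bash
python3 - <<'E'
from h import *
c,im=load('w13')
o=np.array([190,205])
print('bottom near rim',cast(c,np.array([[349,47]])/4+o,0,True)[0])
print('top disc bottom/top rim, sides',cast(c,np.array([[349,506],[349,265],[205,395],[494,395]])/4+o,.065,True))
for x in (.390,.391,.392): print(x,proj(c,[x-.015,-.291,0],True),proj(c,[x+.015,-.291,.065],True))
c,im=load('w14')
cv2.imwrite('pics/z14.png',cv2.resize(im[35:175,205:350],None,fx=5,fy=5,interpolation=cv2.INTER_CUBIC)[:,:])
hsv=cv2.cvtColor(im,cv2.COLOR_BGR2HSV)
w=((hsv[...,1]<40)&(hsv[...,2]>190)).astype(np.uint8)*255
w[180:]=0;w[:,:200]=0;w[:,360:]=0
cn=max(cv2.findContours(w,0,2)[0],key=cv2.contourArea)
hull=cv2.convexHull(cn)[:,0].astype(float)
Q=cast(c,hull,.014,True)[:,:2]
(x,y),r=cv2.minEnclosingCircle((Q*1000).astype(np.float32));print('rim',x,y,r)
e=cv2.fitEllipse((Q*1000).astype(np.float32));print(e)
E
```

```text
bottom near rim [ 0.3773 -0.2907  0.    ]
top disc bottom/top rim, sides [[ 0.4053 -0.2912  0.065 ]
 [ 0.377  -0.2907  0.065 ]
 [ 0.3913 -0.3049  0.065 ]
 [ 0.3919 -0.2769  0.065 ]]
0.39 [[276.6708 212.8287]] [[277.7754 330.9258]]
0.391 [[276.7075 214.5503]] [[277.8216 332.7962]]
0.392 [[276.7442 216.266 ]] [[277.8673 334.6496]]
rim 577.1453857421875 267.4685974121094 52.96293258666992
((577.1109619140625, 267.5313720703125), (105.53313446044922, 105.61457824707031), 113.11221313476562)
```

View pics/z14.png

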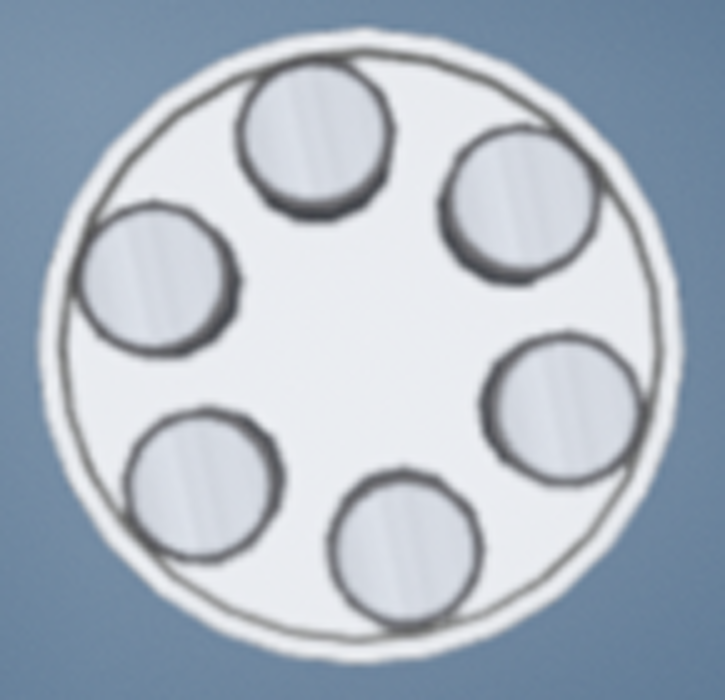

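```bash
python3 - <<'E'
from h import *
c,im=load('w14')
A=np.array([[315,132],[521,203],[563,409],[405,547],[204,484],[155,279]])/5+[205,35]
Q=cast(c,A,.026,True)[:,:2];print(Q,Q.mean(0),np.linalg.norm(Q-Q.mean(0),axis=1))
d=Q-Q.mean(0);print(np.degrees(np.arctan2(d[:,1],d[:,0])))
T=Q.mean(0)*.5+.5*np.array([.5771,.2675])
delta([T[0]-.0023,T[1],.034])
E
```

```text
[[0.544  0.2615]
 [0.5557 0.2932]
 [0.5884 0.2994]
 [0.61   0.2743]
 [0.5993 0.2429]
 [0.5665 0.2362]] [0.5773 0.2679] [0.0339 0.0333 0.0333 0.0333 0.0333 0.0335]
[-169.1759  130.4926   70.6173   11.0017  -48.6912 -108.7801]
pos [0.6544 0.2662 0.1398] yaw 88.84 t 24.73 w 0.339 F [-0.3626  0.6328  0.1251]
tool delta mm [-79.5 105.9  -0.1] n>= 2.1180031054082464
```

Call:
{"fn": "send_rows", "kwargs": {
  "motion": [-39.8,0,0,0,0,-39.8,0,0,0,0,0,40,0,0,0,0,38,0,0,0,0,0,0,0,0,0,0,0,0,0]
}}

```text
t: 25.48
ee_pos: [0.576, 0.2682, 0.0631]
eef_rot: [0.707, -0.707, 0.007, -0.008]
contact_force: [0.7, -0.1, -0.5]
gripper_width: 0.34
```

```bash
python3 - <<'E'
from h import *
c,im=shot('wrist','w15');delta([.5772-.0023,.2677,.0332])
cv2.imwrite('pics/z15.png',cv2.resize(im[135:345,160:390],None,fx=3,fy=2.8,interpolation=cv2.INTER_CUBIC))
E
```

```text
pos [0.5761 0.2684 0.0634] yaw 88.83 t 25.52 w 0.341 F [ 0.4103  0.7517 -0.2888]
tool delta mm [-1.3 30.2 -0.8] n>= 0.4840964742961805
```

View pics/z15.png

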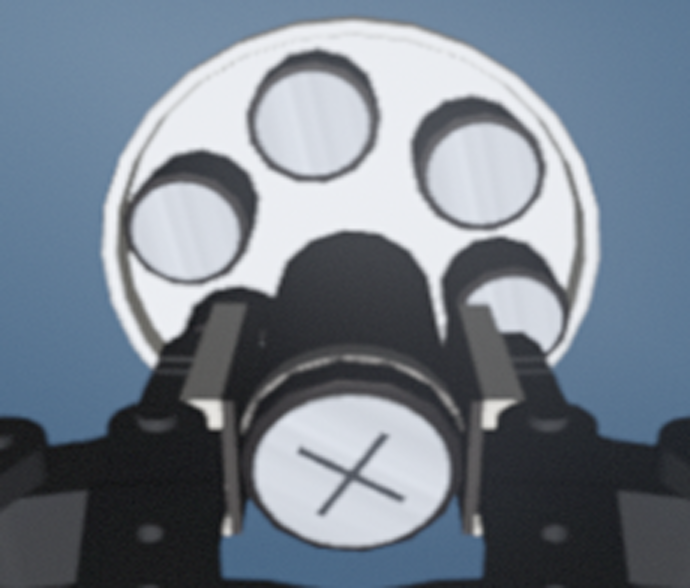

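Call:
{"fn": "send_rows", "kwargs": {
  "motion": [-1,0,-0.6,0,0,0,0,0,0,0,0,10,0,0,0,0,10,0,0,0,0,6,0,0,0,0,3,0,0,0,0,0,0,0,0]
}}

```text
t: 26.4
ee_pos: [0.5742, 0.2681, 0.0333]
eef_rot: [-0.707, 0.707, -0.007, 0.007]
contact_force: [-3.4, -2.2, 9.3]
gripper_width: 0.344
```

```bash
python3 - <<'E'
from h import *
c,im=shot('wrist','w16');delta([.5772-.0023,.2677,.0332])
cv2.imwrite('pics/z16.png',cv2.resize(im[135:345,160:390],None,fx=3,fy=2.8,interpolation=cv2.INTER_CUBIC))
E
```

```text
pos [0.5741 0.2681 0.0333] yaw 88.87 t 26.45 w 0.343 F [-3.5549 -1.6054 10.0969]
tool delta mm [ 0.8  0.1 -0.3] n>= 0.013659953212509958
```

View pics/z16.png

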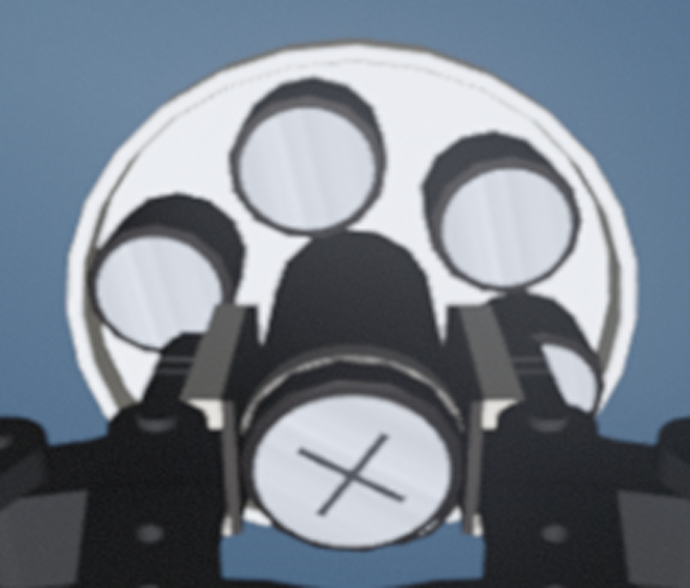

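Call:
{"fn": "send_rows", "kwargs": {
  "motion": [0,-1,0,0,0,0.8,0,-0.3,0,0,0,0.7,0,0,0,0,0,0,0,0.4,0,0,0,0,0.5,0,0,0,0,0.7,0,0,0,0,1,0,0,0,0,1,0,0,0,0,1,0,-10,0,0,1,0,-30,0,0,1,0,-40,0,0,1,0,-40,0,0,1,0,0,0,0,1]
}}

```text
t: 28.2
ee_pos: [0.5762, 0.2682, 0.1568]
eef_rot: [0.708, -0.706, 0.005, -0.009]
contact_force: [0.7, -0.5, -1.0]
gripper_width: 1.003
```

```bash
python3 - <<'E'
from h import *
c,im=shot('wrist','w17');delta([.466,-.09,.15])
E
```

```text
pos [0.5755 0.2679 0.1548] yaw 88.87 t 28.25 w 0.998 F [-0.6429  1.0872  0.1624]
tool delta mm [-102.4    4.1 -360. ] n>= 5.989492029766364
```

View pics/w17.png

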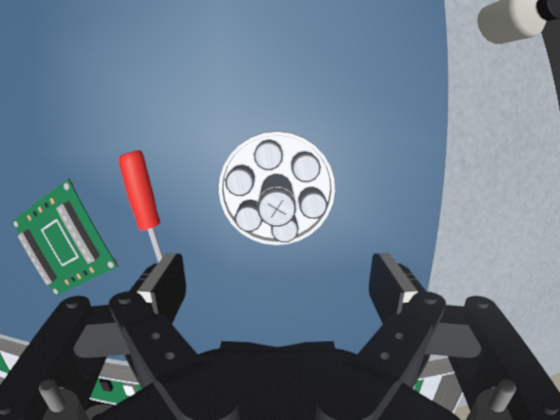

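Call:
{"fn": "send_rows", "kwargs": {
  "motion": [-9,0,-45,0,1,-9,0,-45,0,1,-9,0,-45,0,1,-9,0,-45,0,1,-9,0,-45,0,1,-9,0,-45,0,1,-9,0,-45,0,1,-9,0,-45,0,1,0,0,0,0,1,0,0,0,0,1]
}}

```text
t: 29.5
ee_pos: [0.4957, -0.0905, 0.1524]
eef_rot: [0.707, -0.707, 0.008, -0.007]
contact_force: [0.2, -0.2, -0.4]
gripper_width: 0.999
```

```bash
python3 - <<'E'
from h import *
c,im=load('w17');print('cap',cast(c,[[277.5,207]],.069,True))
c,im=shot('wrist','w18');delta([.466,-.09,.15])
u,v=proj(c,[.466,-.09,.03],True)[0].round().astype(int);print(u-60,v-60)
cv2.imwrite('pics/z18.png',cv2.resize(im[v-60:v+60,u-60:u+60],None,fx=5,fy=5,interpolation=cv2.INTER_CUBIC))
E
```

```text
cap [[0.5761 0.2684 0.069 ]]
pos [ 0.4959 -0.0901  0.1525] yaw 88.89 t 29.55 w 1.002 F [ 0.0681  0.705  -0.102 ]
tool delta mm [-29.9   2.5  -0.5] n>= 0.4794183375292637
217 101
```

View pics/z18.png

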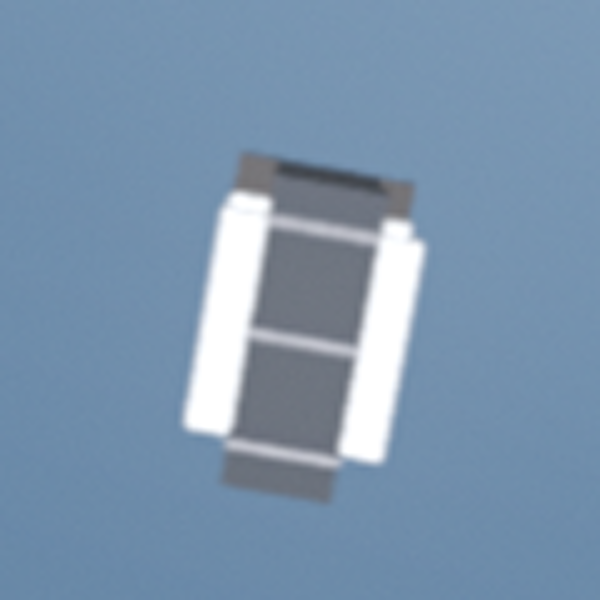

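View pics/w18.png

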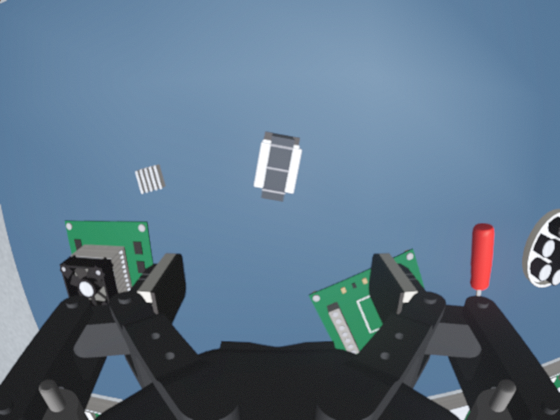

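```bash
python3 - <<'E'
from h import *
c,im=load('w18');o=np.array([217,101])
P=cast(c,np.array([[303,343],[248,333],[358,353],[325,230],[283,452],[222,487],[330,502]])/5+o,.045,True)[:,:2]
print(P)
a=lambda v:np.degrees(np.arctan2(v[1],v[0]))
print('stripe',a(P[2]-P[1]),'axis',a(P[3]-P[4]),'end',a(P[6]-P[5]),'len',np.linalg.norm(P[3]-P[4]))
print('end mid',P[5:7].mean(0), np.linalg.norm(P[5:7].mean(0)-P[0]))
# foot far end at z~0.003
F=cast(c,np.array([[240,155],[412,183]])/5+o,.004,True)[:,:2];print('foot',F,a(F[1]-F[0]),np.linalg.norm(F[1]-F[0]),F.mean(0))
delta([.466,-.09,.15],a(P[2]-P[1])-90)
E
```

```text
[[ 0.4704 -0.0898]
 [ 0.4686 -0.0983]
 [ 0.4721 -0.0813]
 [ 0.4528 -0.0861]
 [ 0.4878 -0.0933]
 [ 0.4933 -0.1032]
 [ 0.4961 -0.086 ]]
stripe 78.35636253593663 axis 168.30357734642797 end 80.6252456520324 len 0.035761921613247385
end mid [ 0.4947 -0.0946] 0.02479929694377345
foot [[ 0.4431 -0.1004]
 [ 0.4487 -0.0699]] 79.61726748154199 0.031031549012401422 [ 0.4459 -0.0851]
pos [ 0.4959 -0.0901  0.1525] yaw 88.89 t 29.55 w 1.002 F [ 0.0681  0.705  -0.102 ]
tool delta mm [-29.9   2.5  -0.5] n>= 0.4794183375292637
  psi -11.643637464063374 twist 1.755
  psi 168.35636253593663 twist -1.387
  psi -191.64363746406337 twist -1.387
  psi 78.35636253593663 twist 0.184
  psi -101.64363746406337 twist -2.958
```

Call:
{"fn": "send_rows", "kwargs": {
  "motion": [-25.5,0,-0.3,0,1,0,0,0,0.159,1,0,0,0,0.159,1,0,0,0,0.159,1,0,0,0,0.159,1,0,0,0,0.159,1,0,0,0,0.159,1,0,0,0,0.159,1,0,0,0,0.159,1,0,0,0,0.159,1,0,0,0,0.159,1,0,0,0,0.158,1,0,20,0,0,1,0,20,0,0,1,0,0,0,0,1]
}}

```text
t: 31.42
ee_pos: [0.4701, -0.0894, 0.1119]
eef_rot: [0.448, -0.449, 0.547, -0.546]
contact_force: [-0.4, 0.2, 0.7]
gripper_width: 1.004
```

```bash
python3 - <<'E'
from h import *
c,im=shot('wrist','w19');delta([.4704,-.0899,.012],-11.3)
cv2.imwrite('pics/z19.png',cv2.resize(im[150:300,190:370],None,fx=4,fy=4,interpolation=cv2.INTER_CUBIC))
E
```

```text
pos [ 0.4705 -0.0897  0.1127] yaw -11.21 t 31.48 w 0.998 F [ 0.4937 -0.2165 -0.816 ]
tool delta mm [  0.3 100.7   0.1] n>= 1.6107755352286397
  psi -11.3 twist 0.002
  psi 168.7 twist -3.14
  psi -191.3 twist -3.14
  psi 78.7 twist -1.569
  psi -101.3 twist 1.572
```

View pics/z19.png

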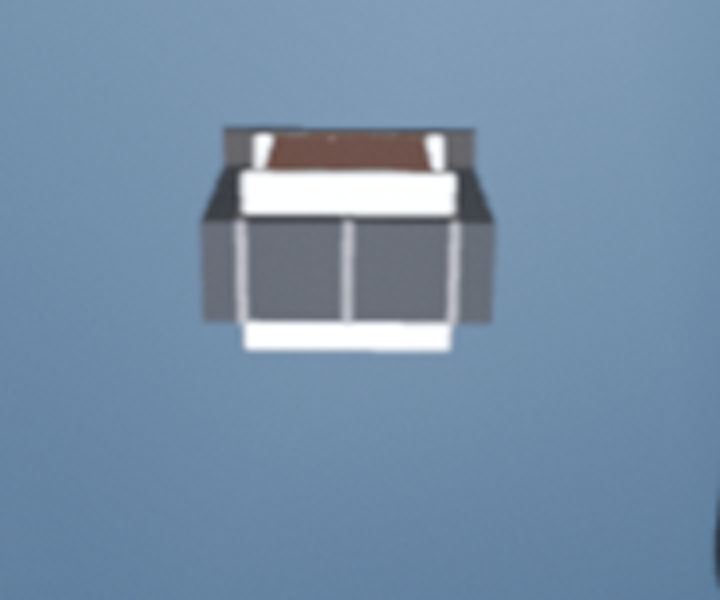

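Call:
{"fn": "send_rows", "kwargs": {
  "motion": [0,30,0,0,1,0,30,0,0,1,0,25,0,0,1,0,15,0,0,1,0,0,0,0,0.65,0,0,0,0,0.6,0,0,0,0,0.6,0,0,0,0,0.5,0,0,0,0,0,0,0,0,0,0,0,0,0,0,0,0,0,0,0,0],
  "squeeze": 45
}}

```text
t: 32.98
ee_pos: [0.4707, -0.0905, 0.0138]
eef_rot: [-0.449, 0.448, -0.546, 0.547]
contact_force: [-2.7, 0.6, 8.6]
gripper_width: 0.581
```

```bash
python3 - <<'E'
from h import *
c,im=load('w19')
print(cast(c,np.array([[202,220],[493,218],[492,322],[204,322]])/4+[190,150],.045,True).mean(0))
c,im=shot('wrist','w20');delta([.4704,-.0899,.012],-11.3)
cv2.imwrite('pics/z20.png',cv2.resize(im[195:345,190:370],None,fx=4,fy=4,interpolation=cv2.INTER_CUBIC))
E
```

```text
[ 0.4703 -0.0899  0.045 ]
pos [ 0.4707 -0.0905  0.0138] yaw -11.29 t 33.02 w 0.574 F [-3.5052  1.9653  8.0828]
tool delta mm [-0.6  1.8 -0.4] n>= 0.031216699267529194
  psi -11.3 twist 0.0
  psi 168.7 twist -3.141
  psi -191.3 twist -3.141
  psi 78.7 twist -1.571
  psi -101.3 twist 1.571
```

View pics/z20.png

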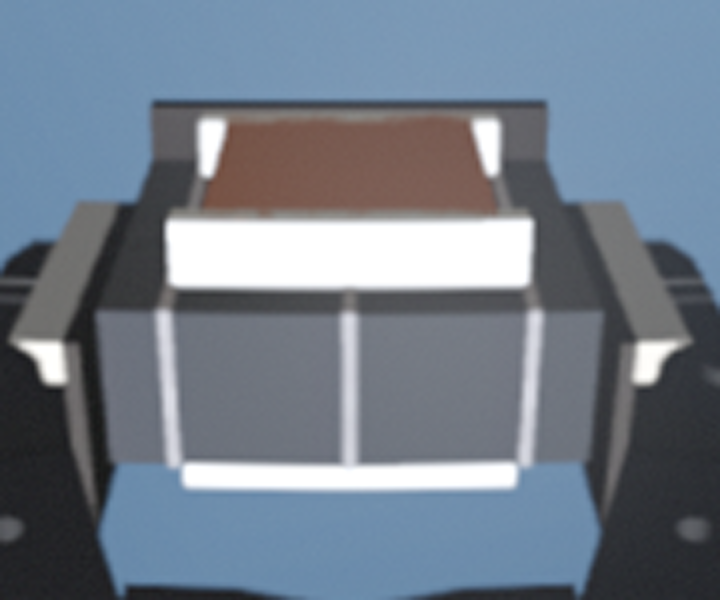

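Call:
{"fn": "send_rows", "kwargs": {
  "motion": [0,-10,0,0,0,0,-30,0,0,0,0,-40,0,0,0,0,-36,0,0,0,-16.5,0,46.4,0,0,-16.5,0,46.4,0,0,-16.5,0,46.4,0,0,-16.5,0,46.4,0,0,0,0,0,-0.158,0,0,0,0,-0.158,0,0,0,0,-0.158,0,0,0,0,-0.158,0,0,0,0,0,0,0,0,0,0,0]
}}

```text
t: 34.78
ee_pos: [0.6653, -0.0621, 0.1292]
eef_rot: [0.596, -0.595, 0.381, -0.381]
contact_force: [-0.1, -0.3, -2.6]
gripper_width: 0.579
```

```bash
python3 - <<'E'
from h import *
c,im=load('w20')
C=quad(c,np.array([[97,310],[602,310],[591,463],[110,463]])/4+[190,195],.045)
d=C-[.4707,-.0905];print('off tool x',(d@[-.196,-.981])*1000,'z',d@[.981,-.196]*1000)
c,im=shot('wrist','w21');delta([.6306,.0148,.0218],25)
E
```

```text
corners [[0.449, -0.0765], [0.4971, -0.0862], [0.494, -0.1042], [0.4452, -0.0943]] c [ 0.4713 -0.0903] sides [0.0491 0.0182 0.0497 0.0182]
angles [-11.38, -100.0, -11.42, -101.87]
off tool x -0.3149603739074237 z 0.5756359478132044
pos [ 0.6653 -0.0621  0.1292] yaw 24.76 t 34.83 w 0.579 F [-0.3879 -0.2859 -2.8212]
tool delta mm [-84.4 107.4   0.6] n>= 2.185092837437292
  psi 25 twist -0.004
  psi 205 twist 3.137
  psi -155 twist 3.137
  psi 115 twist -1.575
  psi -65 twist 1.567
```

View pics/w21.png

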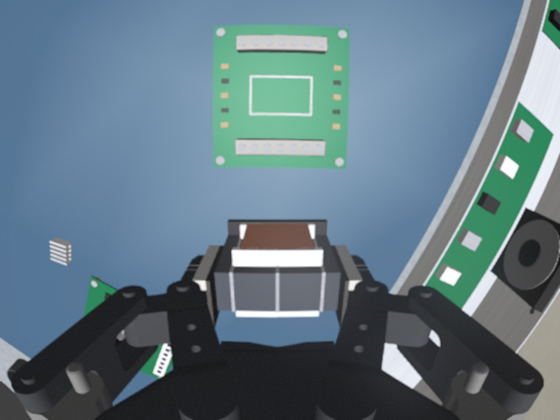

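```bash
python3 - <<'E'
from h import *
c,im=load('w21')
cv2.imwrite('pics/z21.png',cv2.resize(im[20:170,205:355],None,fx=4,fy=4,interpolation=cv2.INTER_CUBIC))
hsv=cv2.cvtColor(im,cv2.COLOR_BGR2HSV)
m=((hsv[...,1]<90)&(hsv[...,2]>150)).astype(np.uint8)*255
k=np.zeros_like(m);k[65:125,240:322]=1;m*=k
cn=max(cv2.findContours(m,0,2)[0],key=cv2.contourArea)
r=cv2.minAreaRect(cn);print(r)
b=cv2.boxPoints(r);quad(c,b,.008)
E
```

```text
((280.5, 94.99998474121094), (64.99998474121094, 41.99999237060547), -0.0)
corners [[0.6165, -0.011], [0.6024, 0.0202], [0.6494, 0.042], [0.6639, 0.0109]] c [0.633  0.0155] sides [0.0343 0.0518 0.0343 0.0522]
angles [114.44, 24.88, 115.06, 24.82]
```

View pics/z21.png

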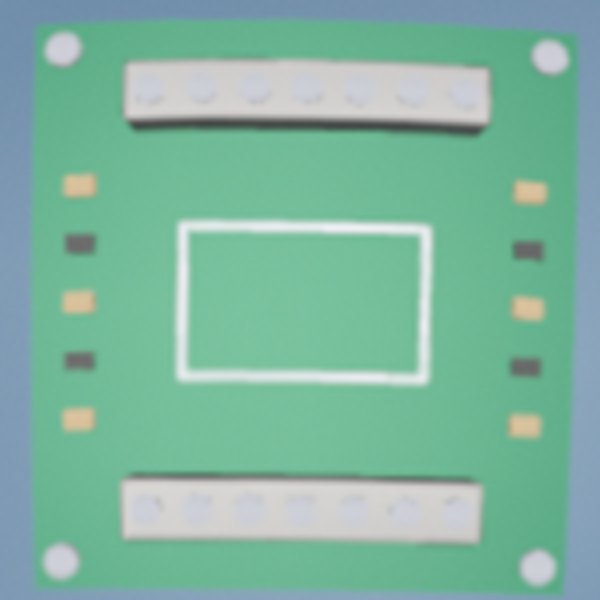

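```bash
python3 - <<'E'
from h import *
c,im=load('w21');o=np.array([205,20])
A=quad(c,np.array([[182,225.5],[427.5,230],[424,380],[181.5,377.5]])/4+o,.008)
B=quad(c,np.array([[63,49],[550,57],[537,567],[61,562]])/4+o,.009)
C=quad(c,np.array([[125,64],[490,68],[480,543],[122,538]])/4+o,.022)
delta([*A,.0218],24)
E
```

```text
corners [[0.605, 0.0192], [0.6498, 0.039], [0.6621, 0.011], [0.6177, -0.009]] c [0.6337 0.015 ] sides [0.0489 0.0306 0.0487 0.031 ]
angles [23.83, -66.26, 24.23, -65.73]
corners [[0.5673, 0.0436], [0.6568, 0.0835], [0.6997, -0.0134], [0.6104, -0.0534]] c [0.6335 0.0151] sides [0.0979 0.106  0.0979 0.1062]
angles [24.0, -66.09, 24.14, -66.07]
corners [[0.5832, 0.0431], [0.6464, 0.0717], [0.6843, -0.0134], [0.6208, -0.0416]] c [0.6337 0.015 ] sides [0.0693 0.0932 0.0694 0.0927]
angles [24.35, -66.0, 23.96, -66.04]
pos [ 0.6653 -0.0621  0.1292] yaw 24.76 t 34.83 w 0.579 F [-0.3879 -0.2859 -2.8212]
tool delta mm [-83.3 107.4   3.5] n>= 2.175321074096944
  psi 24 twist 0.013
  psi 204 twist -3.128
  psi -156 twist -3.128
  psi 114 twist -1.557
  psi -66 twist 1.584
```

Call:
{"fn": "send_rows", "kwargs": {
  "motion": [-41.5,0,1.5,0,0,-41.5,0,1.5,0,0,0,0,0,0.013,0,0,35,0,0,0,0,35,0,0,0,0,24,0,0,0,0,0,0,0,0,0,0,0,0,0]
}}

```text
t: 35.83
ee_pos: [0.6338, 0.014, 0.0358]
eef_rot: [0.594, -0.593, 0.384, -0.385]
contact_force: [0.7, 0.4, -1.7]
gripper_width: 0.58
```

```bash
python3 - <<'E'
from h import *
c,im=shot('wrist','w22');delta([.6336,.0150,.0218],24.05)
E
```

```text
pos [0.6339 0.0141 0.0361] yaw 24.14 t 35.88 w 0.58 F [-0.1606 -0.205  -2.3069]
tool delta mm [-1.  14.3  0.1] n>= 0.23002368318646568
  psi 24.05 twist 0.002
  psi 204.05 twist -3.14
  psi -155.95 twist -3.14
  psi 114.05 twist -1.569
  psi -65.95 twist 1.572
```

View pics/w22.png

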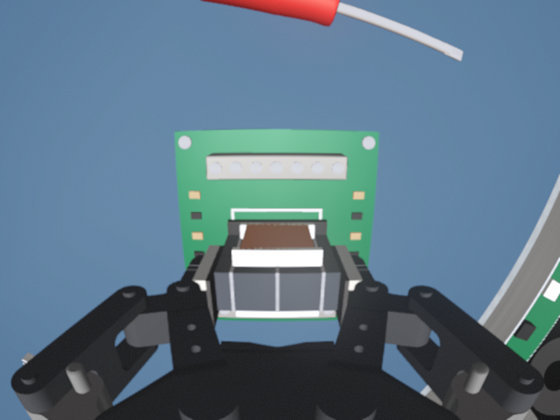

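Call:
{"fn": "send_rows", "kwargs": {
  "motion": [-0.7,0,-0.4,0.001,0,0,8,0,0,0,0,4,0,0,0,0,2,0,0,0,0,0,0,0,0]
}}

```text
t: 36.5
ee_pos: [0.6323, 0.0149, 0.0219]
eef_rot: [-0.593, 0.593, -0.385, 0.384]
contact_force: [-5.1, -0.2, 12.2]
gripper_width: 0.578
```

```bash
python3 - <<'E'
from h import *
c,im=shot('wrist','w23');delta([.6336,.0150,.0218],24.05)
cv2.imwrite('pics/z23.png',cv2.resize(im[120:340,170:390],None,fx=3,fy=2.7,interpolation=cv2.INTER_CUBIC))
E
```

```text
pos [0.6323 0.0149 0.0219] yaw 24.13 t 36.55 w 0.576 F [-5.4819 -0.4637 10.8424]
tool delta mm [0.5 0.1 1.2] n>= 0.02105062390354751
  psi 24.05 twist 0.001
  psi 204.05 twist -3.14
  psi -155.95 twist -3.14
  psi 114.05 twist -1.569
  psi -65.95 twist 1.572
```

View pics/z23.png

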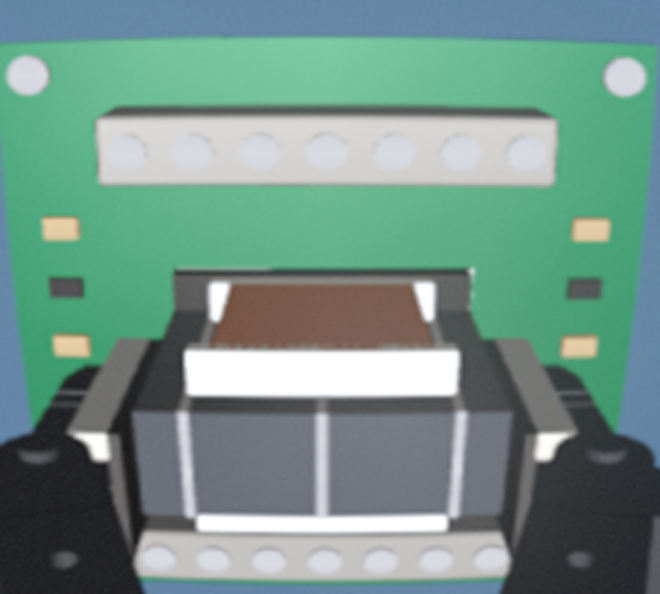

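Call:
{"fn": "send_rows", "kwargs": {
  "motion": [0,-1.5,0,0,0,0.3,0,0.7,-0.001,0,0,0,0,0,0,0,0.9,0,0,0,0,0,0,0,0]
}}

```text
t: 37.17
ee_pos: [0.6333, 0.0149, 0.0219]
eef_rot: [0.594, -0.594, 0.384, -0.384]
contact_force: [-2.3, -0.4, 6.0]
gripper_width: 0.58
```

```bash
python3 - <<'E'
from h import *
c,im=shot('wrist','w24');delta([.6336,.0150,.0218],24.05)
cv2.imwrite('pics/z24.png',cv2.resize(im[200:330,210:340],None,fx=5,fy=4.5,interpolation=cv2.INTER_CUBIC))
E
```

```text
pos [0.6333 0.0149 0.0219] yaw 24.18 t 37.23 w 0.587 F [-1.8015 -0.3269  5.7863]
tool delta mm [0.  0.1 0.4] n>= 0.00598258370649097
  psi 24.05 twist 0.002
  psi 204.05 twist -3.139
  psi -155.95 twist -3.139
  psi 114.05 twist -1.569
  psi -65.95 twist 1.573
```

View pics/z24.png

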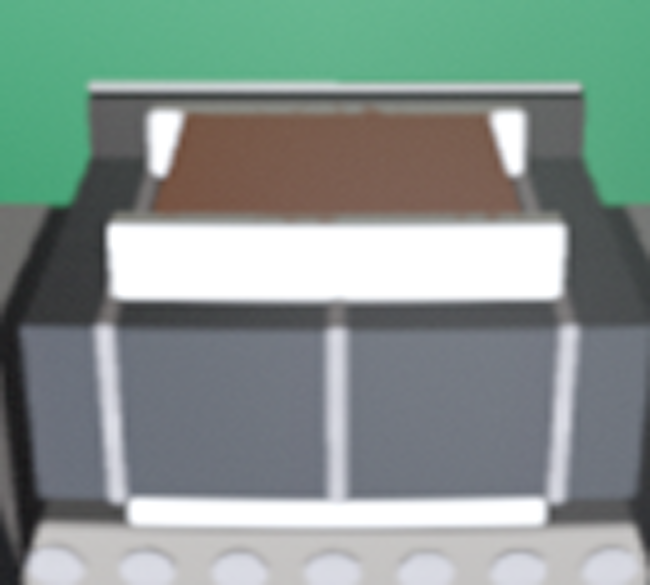

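Call:
{"fn": "send_rows", "kwargs": {
  "motion": [0,0,0,0,0.65,0,0,0,0,0.75,0,0,0,0,1,0,0,0,0,1,0,0,0,0,1,0,-10,0,0,1,0,-30,0,0,1,0,-40,0,0,1,0,-40,0,0,1,0,0,0,0,1]
}}

```text
t: 38.48
ee_pos: [0.6345, 0.0148, 0.1454]
eef_rot: [0.595, -0.593, 0.382, -0.386]
contact_force: [0.4, -0.4, -0.3]
gripper_width: 1.0
```

```bash
python3 - <<'E'
from h import *
c,im=shot('wrist','w25');delta([.6336,.0150,.0218],24.05)
cv2.imwrite('pics/z25.png',cv2.resize(im[110:270,195:365],None,fx=4,fy=3.7,interpolation=cv2.INTER_CUBIC))
E
```

```text
pos [0.6337 0.0149 0.1434] yaw 24.18 t 38.52 w 1.002 F [ 0.229   0.6453 -0.9068]
tool delta mm [ -0.3 121.6  -0.4] n>= 1.944821221985715
  psi 24.05 twist 0.002
  psi 204.05 twist -3.139
  psi -155.95 twist -3.139
  psi 114.05 twist -1.568
  psi -65.95 twist 1.573
```

View pics/z25.png

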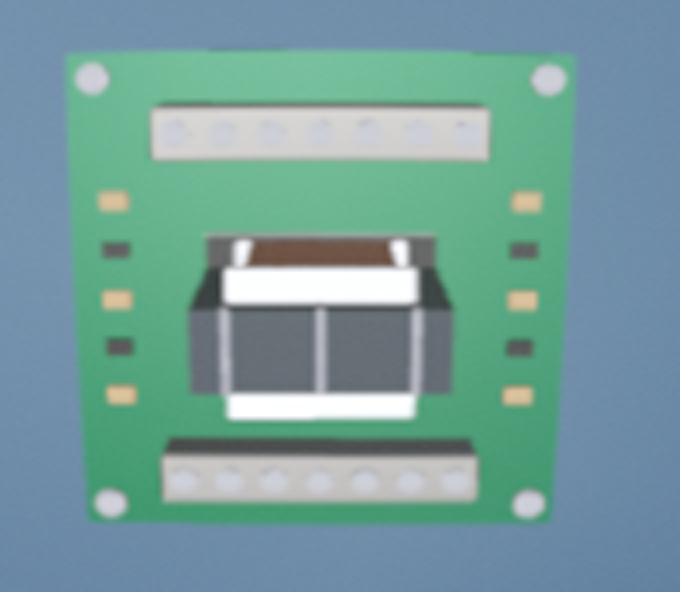

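Call:
{"fn": "send_rows", "kwargs": {
  "motion": [0,-40,0,0,1,0,-40,0,0,1,0,0,0,0,1]
}}

```text
t: 38.9
ee_pos: [0.634, 0.0149, 0.2236]
eef_rot: [0.594, -0.593, 0.383, -0.385]
contact_force: [-0.3, -0.3, -1.0]
gripper_width: 1.0
```

```bash
python3 - <<'E'
from h import *
a=shot('top','top9')[1];shot('side','side9');shot('wrist','w26')
E
```

```text
(no output)
```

View pics/top9.png

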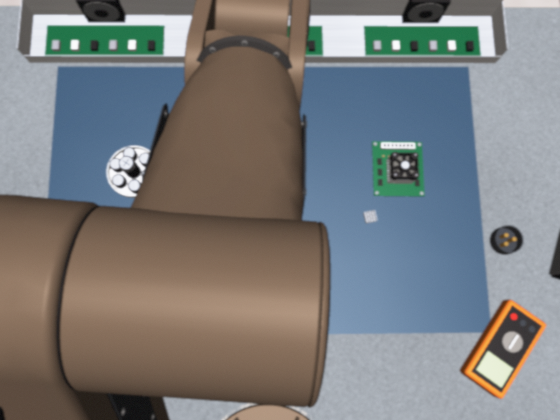

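View pics/side9.png

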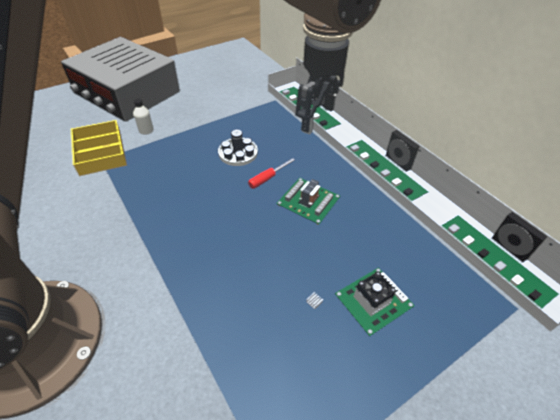

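View pics/w26.png

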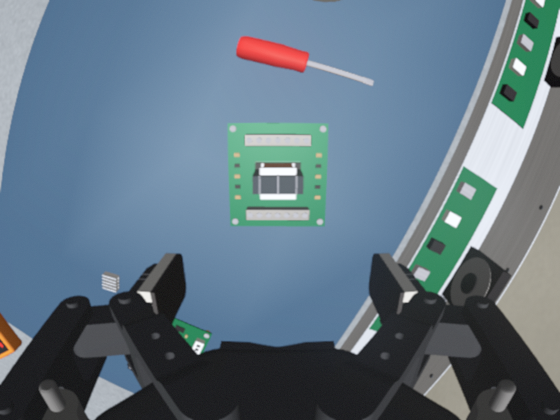

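The side view shows the fan stack at (377,292), the capacitor upright in the ring at (238,142) and the transformer between the blocks at (311,192). The small heat sink at (315,299) and the screwdriver at (272,174) are at the same pixels as in the first picture, and the gripper is clear of everything. I'm handing in.

```bash
python3 - <<'E'
from h import *
a=cv2.imread('pics/side0.png').astype(int);b=cv2.imread('pics/side9.png').astype(int)
d=abs(a-b).max(2);print('small',d[288:312,302:328].max(),'sd',d[156:190,246:298].max())
from plant import job_done
s=sense();print(s['t'],s['ee_pos'],s['gripper_width']);print(job_done())
E
```

```text
small 8 sd 8
39.05 [0.6326 0.0149 0.22  ] 0.998509767232164
the job is handed in; nothing more can be done
None
```

The dry-fit is done and handed in at 39 s of the 112 s allowed. I placed the parts in the order asked, and the gripper ended open about 0.22 m above the bench, touching nothing. The hand-in gave no verdict, so these are my own last camera checks, from calibration good to about 2 mm.

| Part | Position found (mm) | Target (mm) | Angle |
|---|---|---|---|
| Heat sink on chip | (573.3, -273.0) | chip centre (573.3, -273.1) | within about 0.3° of the board |
| Fan on heat sink | (573.5, -273.3) | heat sink centre (573.3, -273.0) | within about 0.3° of the heat sink |
| Capacitor in ring | (576.1, 268.4) | ring centre (577.2, 267.7) | stands upright |
| Transformer on outline | within about 0.5–1 | outline centre (633.6, 15.0) | 24.2° against 24.1° for the blocks |

- **Capacitor:** it is about 1.3 mm off centre, with 6 mm of free space all round.
- **Transformer:** after release I only checked it by eye. The position and angle come from the gripper reading just before I let go. A thin strip of the white outline shows along one long side, under 1 mm wide.
- **Bystanders:** the small heat sink and the screwdriver look unchanged between the first and last side views, differing only by image noise.
- **Disagreements:** the overhead camera placed parts 2–4 mm differently from the wrist camera. I used the wrist camera because it was closer and the known part sizes came out right in it.
- **Forces:** my highest reading was about 12 N, at a touch-down.

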